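# Start and turn home the disc nut of a tablet counter

### The arm

A 6-joint arm with a two-finger parallel gripper is mounted at the origin on the work surface. World frame = base frame: x ahead of the robot, y to its left, z up, the work surface at z = 0. Lengths are in m, angles in rad, forces in N, time in s.
With the tool pointing down it reaches from about 0.275 to 0.825 m from the base axis. Payload 5.2 kg.
Tool frame: the origin (TCP) lies midway between the tips of the shut fingers; the grasp point (between the pads) lies 19 mm behind it; z points along the fingers, y is the direction in which the jaws open and shut (so a half turn about z gives the same grasp; the last joint's range is limited). The gripper opens to 93 mm and grips with 3 to 60 N. Pads are 15 mm wide; open, the fingers measure 128 mm over their backs; the gripper's body (75 mm by 188 mm) begins 65 mm behind the grasp point.
Start: joints at [1.035, 0.259, 1.535, -0, 1.348, -0.203], TCP at [0.18, 0.52, 0.219] pointing down, gripper open.
Joint ranges: [-3.14, 3.14], [-0.91, 2.08], [0.19, 2.58], [-1.22, 4.36], [0.22, 2.71], [-3.12, 3.12]. Speed limits (rad/s): [2.57, 2.57, 3.14, 3.14, 3.14, 3.14].

### API

Orientations are given as a unit quaternion [x, y, z, w].
In Python, from station import r gives the robot as it stands. The module is installed in compiled form; this text tells all that it offers.
- The arm moves only by the shell command python3 -m pendant 'ROWS'. ROWS is JSON, a list of rows, each an object of numbers: "x", "y", "z": the shift along the world's x, y, z in cm; "wx", "wy", "wz": the turn, a rotation vector about the world's x, y, z in rad; "grip": the closure, from -1 (fully open) to 1 (shut), so that 0 is half open. A call has exactly 5 rows; each row shifts and turns the commanded pose from where the row before left it; what a row does not reach is not made up. A row lasts 1/12 s, in which the tool goes at most 41.7 mm and 7.16 degrees, less where a joint would pass 70% of its speed; a pose out of reach is approached as far as the arm can. A call is refused whole if a number of a shift passes 4.17 or a number of a turn 0.125, either way. A call with a gripper value outside its range is refused whole. The fingers move at their own pace and stop on an object; the grip force is fixed at half the most. Time passes only in rows, so rows that do not move let the fingers close, or fill a call up. It gives the time, the measured TCP pose, the force and the opening at its end, in the units of the state.
- r.get_state(): the state, without advancing time (a new reading comes with each control period).
- r.grab_frame(name): name is "scene" or "top" or "wrist"; returns a dict with "image" (400x640x3 uint8, red, green, blue), "intrinsics" (3x3 intrinsics, pixels), "D" ([k1, k2, p1, p2, k3] as OpenCV has them; the pictures are not rectified), "rvec" (rotation vector, rad) and "tvec" (3), from world to camera coordinates, as OpenCV has them. Camera axes: x right, y down, z forward; pixel columns grow to the right and rows downward; lengths in m; the calibration is good to about 2 mm. A picture is of the moment at which its call begins. There is no depth.
- r.close_job(): hands the job in, once; it reports no verdict.
The state is a dict: "time": time; "qpos": joint angles; "qd": joint speeds; "tau": joint torques, N m; "tool_pos": TCP position; "eef_rot": TCP orientation; "wrist_force": force on the tool from outside, world axes, zero at the start; "torque": the same for the moment, N m; "width": finger opening in m.
Only numpy, scipy, OpenCV 4.12 (cv2) and the standard library are available. Lean on these libraries where they do the work, as an engineer would, in place of code of your own. Each camera call takes 0.05 s, during which the arm holds its last target.

### The job

Fit the loose hexagon flange nut on the threaded stud of the tablet counter so that it holds the counting disc: set it upright over the stud, and with a light touch back it off (counter-clockwise from above) until it drops into the thread, then turn it clockwise fully home to the stop and let go. Do not force it, for the thread is easily spoiled, and leave everything else on the counter where it is.

Things in the scene. Friction and masses are not known exactly. Their poses are not given: they have to be found in the camera images.
- nut_center (a point): Loose bare-metal hexagon flange nut, about 110 g, lying flange down on a mat. 34 mm tall: a round flange 64 mm across, 5 mm thick, at the bottom, above it a hexagon 50 mm across flats. The point is on its axis, half-way up, 17 mm above the underside. z up; the x axis is square to one pair of flats, the others at 60 and 120 degrees.
- nut: The same nut; origin at the centre of its underside. Open bore 36 mm wide. Its thread is four inward lugs 90 degrees apart, 3.7 mm (14 degrees) wide, 4 mm high, undersides 4 mm above the nut's underside, leaving 26 mm between opposite lugs.
- stud_top (a point): Centre of the top end of the fixed upright steel stud in the middle of the counter's disc, 90 mm above the table; z up along the stud, x and y along the casing. Its smooth nose is 12 mm high: a cone widening from 12 to 24 mm diameter in 8 mm, then 4 mm straight.
- thread_start (a point): On the stud's axis, 12 mm below its top: level of the four thread starts, 34 mm outer diameter. Each right-hand thread is 46 degrees long, rising 3.5 mm counter-clockwise; at its upper end an entry slot 30 degrees wide, at its lower end a stop 14 degrees wide, 2.5 mm higher than the starts. Set down, the lugs mostly ride on threads (nut centre 9.5 to 13 mm above this point) or stops (15.5 mm).
- thread_slot (a point): On the stud's axis, 9.5 mm below thread_start: floor of the entry slots, whose directions differ each time and are not given. Turned counter-clockwise, the lugs climb and fall into the slots within 90 degrees of turn; the nut's centre is then 13 mm above this point (3.5 mm above thread_start). Turning on counter-clockwise jams them on the stops.
- thread_end (a point): On the stud's axis, 3.5 mm below thread_slot: lowest level of the thread floor. From the slots, turned clockwise, the lugs pass under the threads and run down (3.5 mm in 46 degrees) to a hard stop after 38 to 54 degrees: home. The nut's centre is then about 14 mm above this point, flange just clear of the disc. Play about 1.5 mm up and down, 1 mm sideways.
- counter: Tablet counter, fixed: white casing 200 x 220 x 52 mm with a flat clear disc 184 mm in diameter on it, top 60 mm above the table. Origin at the centre of its underside, on the stud's axis.
- collar: Plain round metal ring 60 mm across, 14 mm high, on the mat; not needed. Origin at its underside.
- bottle: White bottle with blue cap, 48 mm across, 70 mm tall, on the mat; not needed. Origin at its underside.
- dish: White ceramic dish 90 mm across, 18 mm high; not needed. Origin at its underside.

How it is judged:
By the outcome, as a careful person would: the job done as asked, in the order asked, and still so for the second after the job is handed in, with the robot touching nothing.
It also fails if it takes over 72 s, if anything falls off the work surface, if the arm or the gripper's body presses on something with over 40 N, if the wrist force passes 120 N, or if a joint passes its speed limit or range.

## Working session

There is one attempt and no reset: what is moved stays moved. The work goes in short steps, Python scripts to look and compute and a shell command to move; the robot and the scene stay as the last step left them, time stands still between calls to the robot, and variables do not carry over. Pictures are saved under pics/ and viewed, and the job is handed in when it is done.

```bash
mkdir -p pics
cat > h.py <<'E'
from station import r
import cv2, numpy as np
def snap(name,fn):
    f=r.grab_frame(name); cv2.imwrite('pics/'+fn,f['image'][:,:,::-1]); 
    np.save('pics/'+fn+'.npy',f,allow_pickle=True); return f
def load(fn): return np.load('pics/'+fn+'.npy',allow_pickle=True).item()
def ray(f,uv,z):
    uv=np.array(uv,float).reshape(-1,1,2)
    n=cv2.undistortPoints(uv,f['intrinsics'],f['D']).reshape(-1,2)
    R=cv2.Rodrigues(np.array(f['rvec'],float))[0];t=np.array(f['tvec'],float).ravel()
    c=-R.T@t; d=np.c_[n,np.ones(len(n))]@R
    s=(z-c[2])/d[:,2]; return c+d*s[:,None]
def proj(f,P):
    return cv2.projectPoints(np.array(P,float).reshape(-1,1,3),np.array(f['rvec'],float),np.array(f['tvec'],float),f['intrinsics'],f['D'])[0].reshape(-1,2)
E
python3 - <<'E'
from h import *
for n in ['scene','top','wrist']: 
    f=snap(n,n+'0.png'); R=cv2.Rodrigues(np.array(f['rvec'],float))[0]; print(n,-R.T@np.ravel(f['tvec']))
print(r.get_state())
E
```

```text
scene [ 0.98922725 -0.27447972  0.83505917]
top [ 0.50334244 -0.04080886  1.0284407 ]
wrist [0.11713403 0.54150841 0.38353783]
{'time': 0.15, 'qpos': array([ 1.03520627e+00,  2.59209267e-01,  1.53580442e+00, -1.08800022e-05,
        1.34799657e+00, -2.02779637e-01]), 'qd': array([ 0.00100837, -0.00257464, -0.00247981,  0.00038404,  0.00177126,
       -0.00095103]), 'tau': array([ 2.24867712e-03, -4.37642777e+01, -2.84233314e+01,  7.17022293e-02,
        3.78685549e-02, -3.98099849e-05]), 'tool_pos': array([0.17944434, 0.51947327, 0.2180015 ]), 'eef_rot': array([ 1.65637062e-01,  9.86186525e-01, -6.62955632e-04, -2.50826627e-04]), 'wrist_force': array([-0.41612   , -0.42771148,  0.6966656 ]), 'torque': array([ 0.02839793,  0.00131947, -0.03877976]), 'width': 0.09302058819187879}
```

View pics/top0.png

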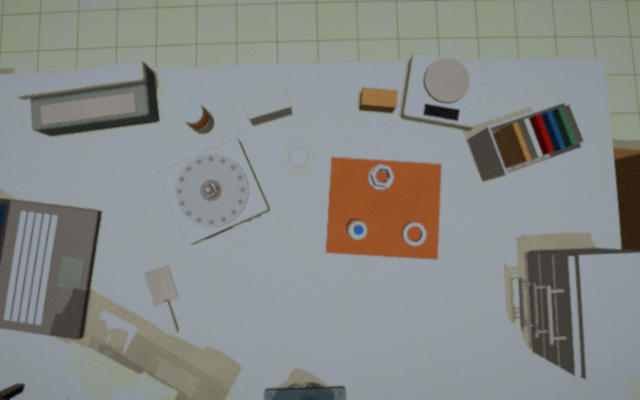

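View pics/scene0.png

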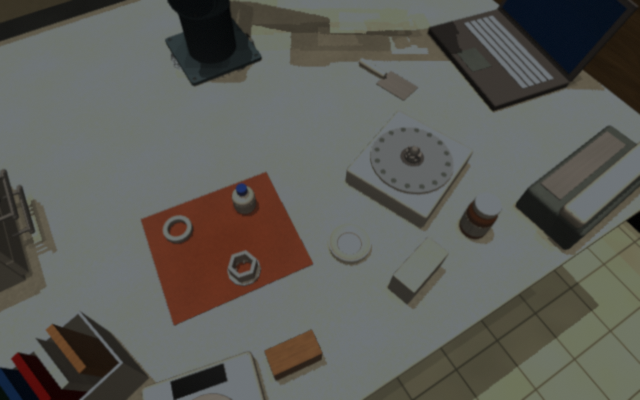

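View pics/wrist0.png

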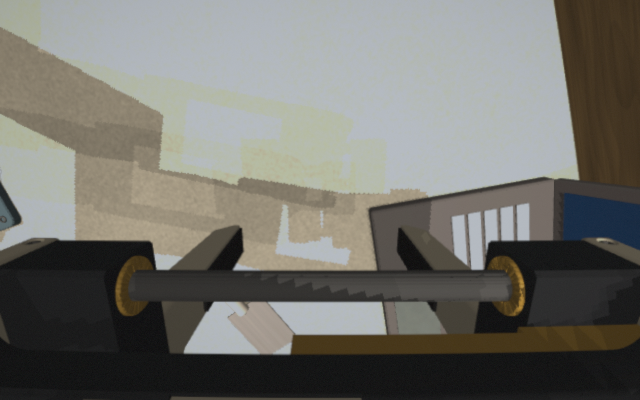

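The top view shows the nut at about (381,177), the collar at (414,234), the bottle at (358,230) and the stud at (211,188). I'll zoom in next.

Run:
```python
from h import *
f=load('top0.png'); g=load('scene0.png')
def z(im,x,y,w,h,k): return cv2.resize(im[y:y+h,x:x+w,::-1],None,fx=k,fy=k,interpolation=cv2.INTER_CUBIC)
a=z(f['image'],356,157,50,40,8); b=z(f['image'],186,168,50,40,8)
c=z(g['image'],220,245,50,40,8); d=z(g['image'],390,135,50,40,8)
m=np.clip(np.vstack([np.hstack([a,b]),np.hstack([c,d])]).astype(float)*1.3,0,255)
cv2.imwrite('pics/zoom0.png',m.astype('uint8')[:, :800][:600+40])
print(ray(f,[381,177],.034),ray(f,[211,188],.09),ray(f,[414,234],.014),ray(f,[358,230],.07))
print(ray(g,[242,262],.034),ray(g,[412,154],.09))
```

```text
[[ 0.62882211 -0.21092236  0.034     ]] [[0.60684854 0.20459556 0.09      ]] [[ 0.48214989 -0.29321982  0.014     ]] [[ 0.49705145 -0.14388     0.07      ]]
[[ 0.62883333 -0.21034628  0.034     ]] [[0.61530411 0.20124559 0.09      ]]
```

View pics/zoom0.png

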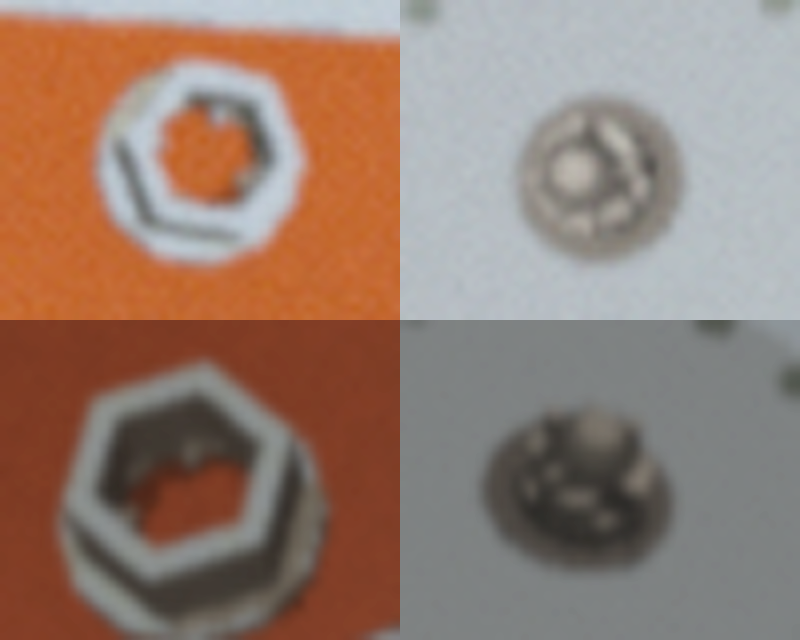

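Run:
```python
from h import *
f=load('top0.png'); g=load('scene0.png')
print(ray(f,[207.4,189],.09),ray(g,[414.75,147.6],.09))
# nut top hex corners scene & its fit
from scipy.optimize import least_squares
cs=np.array([[205,362],[292,435],[155,575],[68,500],[98,400]],float); cs=np.c_[220+cs[:,0]/8-.5,245+(cs[:,1]-320)/8-.5]
P=ray(g,cs,.034); print(P)
ang=np.arctan2(P[:,1]-P[:,1].mean(),P[:,0]-P[:,0].mean())
def res(p):
    R=.05/np.sqrt(3); d=P[:,:2]-p[:2]; a=np.arctan2(d[:,1],d[:,0]); k=np.round((a-p[2])/(np.pi/3)); t=p[2]+k*np.pi/3
    return (d-R*np.c_[np.cos(t),np.sin(t)]).ravel()
for a0 in [0,.35,.7]:
    s=least_squares(res,[.629,-.21,a0]); print(s.x,s.cost, 'corner deg',np.degrees(s.x[2])%60)
# casing corners top
R=cv2.Rodrigues
s=r.get_state(); import scipy.spatial.transform as t
print(t.Rotation.from_quat(s['eef_rot']).as_matrix())
w=load('wrist0.png'); R=cv2.Rodrigues(np.array(w['rvec'],float))[0]; print(R)
```

```text
[[0.60470393 0.21321547 0.09      ]] [[0.60467811 0.2168335  0.09      ]]
[[ 0.60850057 -0.19356459  0.034     ]
 [ 0.63678616 -0.18393149  0.034     ]
 [ 0.65242861 -0.22850295  0.034     ]
 [ 0.62448046 -0.2382093   0.034     ]
 [ 0.60434965 -0.22068556  0.034     ]]
[ 0.63075112 -0.21105067  0.34050027] 4.406810777104606e-06 corner deg 19.50922845288849
[ 0.63075112 -0.21105066  0.34050121] 4.4068107765973946e-06 corner deg 19.509282447075982
[ 0.63075112 -0.21105066  0.34050155] 4.406810777256179e-06 corner deg 19.509301889520096
[[-9.45128602e-01  3.26697744e-01 -7.14343725e-04]
 [ 3.26698409e-01  9.45127848e-01 -1.22450345e-03]
 [ 2.75103633e-04 -1.39068819e-03 -9.99998995e-01]]
[[ 0.32611319  0.94532892 -0.00184814]
 [ 0.91691708 -0.31583494  0.24394951]
 [ 0.23002882 -0.08124974 -0.96978617]]
```

```bash
python3 -m pendant '[{"x":1.8,"y":-3.4,"z":0,"wz":-0.075,"grip":-1},{"x":2.0,"y":-3.5,"wz":-0.075,"grip":-1},{"x":2.1,"y":-3.5,"wz":-0.075,"grip":-1},{"x":2.1,"y":-3.5,"wz":-0.075,"grip":-1},{"x":2.1,"y":-3.5,"wz":-0.075,"grip":-1}]'
python3 -m pendant '[{"x":2.1,"y":-3.5,"grip":-1},{"x":2.1,"y":-3.5,"grip":-1},{"x":2.1,"y":-3.5,"grip":-1},{"x":2.1,"y":-3.5,"grip":-1},{"x":2.1,"y":-3.5,"grip":-1}]'
python3 -m pendant '[{"x":2.1,"y":-3.5,"grip":-1},{"x":2.1,"y":-3.5,"grip":-1},{"x":2.1,"y":-3.5,"grip":-1},{"x":2.1,"y":-3.5,"grip":-1},{"x":2.1,"y":-3.5,"grip":-1}]'
python3 -m pendant '[{"x":2.1,"y":-3.5,"grip":-1},{"x":2.1,"y":-3.5,"grip":-1},{"x":2.1,"y":-3.5,"grip":-1},{"x":2.1,"y":-3.5,"grip":-1},{"x":2.1,"y":-3.0,"grip":-1}]'
python3 - <<'E'
from h import *
f=snap('wrist','w1.png'); s=r.get_state(); print(s['time'],s['tool_pos'],s['wrist_force'],s['qpos'])
p=s['tool_pos']; print(proj(f,[p,[.6307,-.2111,.034]]))
E
```

```text
0.2 [0.1794623  0.51955377 0.21813143] [0.13455975 0.37972083 0.01826412] [ 1.03523007e+00  2.59076075e-01  1.53565934e+00  2.49569689e-05
  1.34798271e+00 -2.02812149e-01]
[[319.46866214 237.80792242]
 [ 31.88870758 528.4311415 ]]schema error: expected keys x, y, z, wx, wy, wz, grip
schema error: expected keys x, y, z, wx, wy, wz, grip
schema error: expected keys x, y, z, wx, wy, wz, grip
schema error: expected keys x, y, z, wx, wy, wz, grip
```

View pics/w1.png

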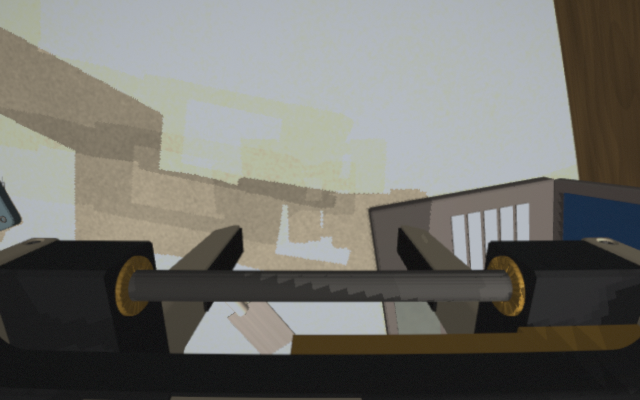

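The rows were refused because every key has to be given, so nothing moved. I'll send them again with all keys.

```bash
python3 -m pendant '[{"x":1.8,"y":-3.4,"z":0,"wx":0,"wy":0,"wz":-0.075,"grip":-1},{"x":2.0,"y":-3.5,"z":0,"wx":0,"wy":0,"wz":-0.075,"grip":-1},{"x":2.1,"y":-3.5,"z":0,"wx":0,"wy":0,"wz":-0.075,"grip":-1},{"x":2.1,"y":-3.5,"z":0,"wx":0,"wy":0,"wz":-0.075,"grip":-1},{"x":2.1,"y":-3.5,"z":0,"wx":0,"wy":0,"wz":-0.075,"grip":-1}]'
```

```text
time: 0.62
tool_pos: [0.2809, 0.3442, 0.2185]
eef_rot: [0.348, 0.938, -0.0, 0.0]
wrist_force: [0.4, -0.4, 0.8]
width: 0.093
```

```bash
python3 -m pendant '[{"x":2.1,"y":-3.5,"z":0,"wx":0,"wy":0,"wz":0,"grip":-1},{"x":2.1,"y":-3.5,"z":0,"wx":0,"wy":0,"wz":0,"grip":-1},{"x":2.1,"y":-3.5,"z":0,"wx":0,"wy":0,"wz":0,"grip":-1},{"x":2.1,"y":-3.5,"z":0,"wx":0,"wy":0,"wz":0,"grip":-1},{"x":2.1,"y":-3.5,"z":0,"wx":0,"wy":0,"wz":0,"grip":-1}]'
python3 -m pendant '[{"x":2.1,"y":-3.5,"z":0,"wx":0,"wy":0,"wz":0,"grip":-1},{"x":2.1,"y":-3.5,"z":0,"wx":0,"wy":0,"wz":0,"grip":-1},{"x":2.1,"y":-3.5,"z":0,"wx":0,"wy":0,"wz":0,"grip":-1},{"x":2.1,"y":-3.5,"z":0,"wx":0,"wy":0,"wz":0,"grip":-1},{"x":2.1,"y":-3.5,"z":0,"wx":0,"wy":0,"wz":0,"grip":-1}]'
python3 -m pendant '[{"x":2.1,"y":-3.5,"z":0,"wx":0,"wy":0,"wz":0,"grip":-1},{"x":2.1,"y":-3.5,"z":0,"wx":0,"wy":0,"wz":0,"grip":-1},{"x":2.1,"y":-3.5,"z":0,"wx":0,"wy":0,"wz":0,"grip":-1},{"x":2.1,"y":-3.5,"z":0,"wx":0,"wy":0,"wz":0,"grip":-1},{"x":2.1,"y":-3.5,"z":0,"wx":0,"wy":0,"wz":0,"grip":-1}]'
python3 - <<'E'
from h import *
f=snap('wrist','w2.png'); s=r.get_state(); print(s['time'],s['tool_pos'],s['wrist_force'],s['qpos'])
p=s['tool_pos']; print(proj(f,[p,[.6307,-.2111,.034]]))
E
```

```text
time: 1.03
tool_pos: [0.3861, 0.169, 0.2188]
eef_rot: [0.347, 0.938, 0.0, 0.0]
wrist_force: [0.9, 0.7, -0.3]
width: 0.0932
time: 1.45
tool_pos: [0.4912, -0.0062, 0.2186]
eef_rot: [0.347, 0.938, 0.0, 0.0]
wrist_force: [1.4, 1.1, 0.9]
width: 0.0931
time: 1.87
tool_pos: [0.5962, -0.1811, 0.2183]
eef_rot: [0.347, 0.938, 0.0, -0.0]
wrist_force: [0.9, -0.1, 0.4]
width: 0.093
1.9167 [ 0.59938221 -0.18836464  0.2170614 ] [ 2.82270012 -5.99316711  1.95421102] [-0.48004114  0.3985898   1.33953769 -0.002962    1.39994535 -1.33845597]
[[312.9626336  248.21279802]
 [318.95759076 216.91693188]]
```

View pics/w2.png

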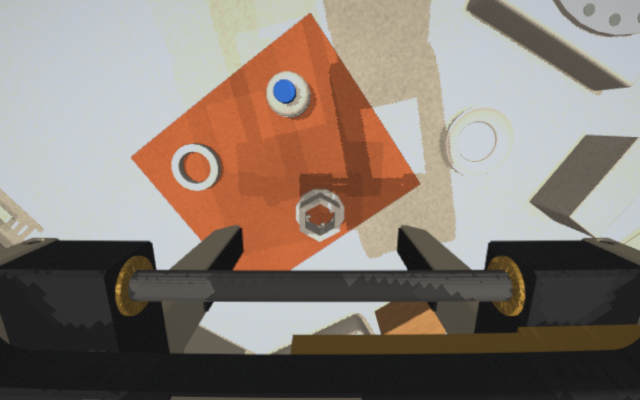

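The nut is visible between the fingers at about (321,214). I'll take a settled frame and fit it.

Run:
```python
from h import *
f=snap('wrist','w3.png'); s=r.get_state(); print(s['time'],s['tool_pos'],s['wrist_force'],np.abs(s['qd']).max())
q=proj(f,[.6307,-.2111,.034])[0]; x,y=int(q[0])-35,int(q[1])-30
im=cv2.resize(f['image'][y:y+60,x:x+70,::-1],None,fx=10,fy=10,interpolation=cv2.INTER_CUBIC)
def dr(c,yaw):
    a=np.radians(yaw+np.arange(6)*60); P=np.c_[c[0]+.0288675*np.cos(a),c[1]+.0288675*np.sin(a),np.full(6,.034)]
    u=((proj(f,P)-[x,y]+.5)*10).astype(int); cv2.polylines(im,[u],True,(0,255,0),1)
    a=np.radians(np.arange(0,360,10)); P=np.c_[c[0]+.032*np.cos(a),c[1]+.032*np.sin(a),np.full(36,.005)]
    u=((proj(f,P)-[x,y]+.5)*10).astype(int); cv2.polylines(im,[u],True,(255,0,0),1)
dr([.6307,-.2111],19.5)
cv2.imwrite('pics/z3.png',im); print(x,y)
```

```text
1.9667 [ 0.59747565 -0.18486332  0.2168317 ] [ 0.41088352  0.04173083 -0.11654798] 0.08906181939642958
287 180
```

View pics/z3.png

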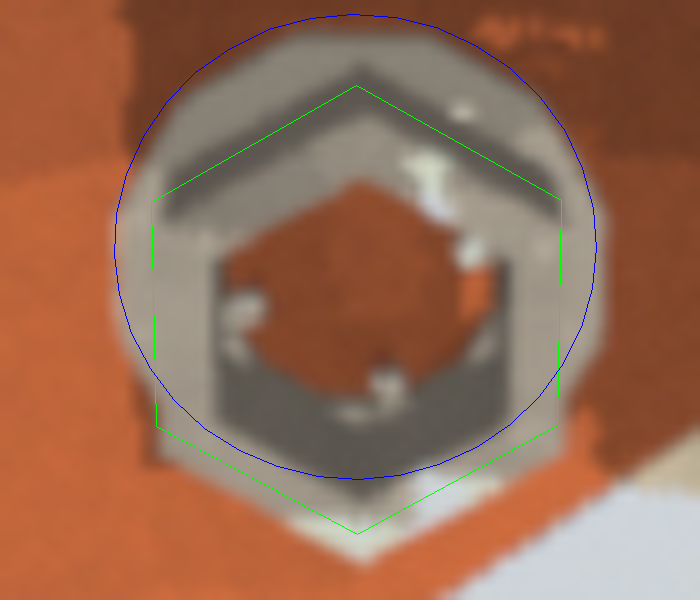

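```bash
cat > dr.py <<'E'
from h import *
import sys
def run(name,fn,c,yaw,zu=0.0,zoom=10):
    f=snap(name,fn+'.png'); s=r.get_state(); print(s['time'],s['tool_pos'],s['wrist_force'].round(1),np.abs(s['qd']).max())
    q=proj(f,[*c,zu+.034])[0]; x,y=int(q[0])-35,int(q[1])-30
    im=cv2.resize(f['image'][y:y+60,x:x+70,::-1],None,fx=zoom,fy=zoom,interpolation=cv2.INTER_CUBIC)
    a=np.radians(yaw+np.arange(6)*60); P=np.c_[c[0]+.0288675*np.cos(a),c[1]+.0288675*np.sin(a),np.full(6,zu+.034)]
    u=((proj(f,P)-[x,y]+.5)*zoom).astype(int); cv2.polylines(im,[u],True,(0,255,0),1)
    a=np.radians(np.arange(0,360,10)); P=np.c_[c[0]+.032*np.cos(a),c[1]+.032*np.sin(a),np.full(36,zu+.005)]
    u=((proj(f,P)-[x,y]+.5)*zoom).astype(int); cv2.polylines(im,[u],True,(255,0,0),1)
    cv2.imwrite('pics/'+fn+'z.png',im); print(x,y); return f
E
python3 - <<'E'
from dr import *
f=run('wrist','w4',[.6307,-.2111],19.5)
o=np.array([[360,112],[560,215],[560,455],[362,565],[160,455],[160,215]])/10-.5+[287,180]
g=load('w3.png')
P=ray(g,o,.034); print(P.mean(0)); d=P-P.mean(0); print(np.degrees(np.arctan2(d[:,1],d[:,0]))%60, np.hypot(d[:,0],d[:,1]))
E
```

```text
2.0167 [ 0.59613639 -0.18195543  0.21696743] [0.1 0.7 0.8] 0.05946998532565494
285 184
[ 0.63330625 -0.2127449   0.034     ]
[19.46146469 22.23308998 17.92213826 19.78853988 20.62405304 16.48447798] [0.02868229 0.02901924 0.02919682 0.02985157 0.02923029 0.02913647]
```

View pics/w4z.png

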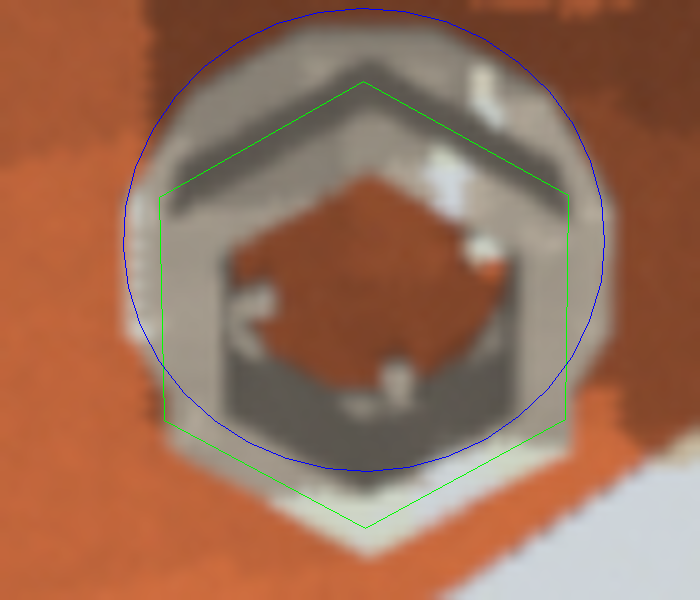

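```bash
python3 -m pendant '[{"x":1.2,"y":-1.0,"z":-1.0,"wx":0,"wy":0,"wz":0,"grip":-1},{"x":1.2,"y":-1.0,"z":-2.0,"wx":0,"wy":0,"wz":0,"grip":-1},{"x":1.2,"y":-1.0,"z":-3.0,"wx":0,"wy":0,"wz":0,"grip":-1},{"x":0,"y":0,"z":-3.0,"wx":0,"wy":0,"wz":0,"grip":-1},{"x":0,"y":0,"z":-3.0,"wx":0,"wy":0,"wz":0,"grip":-1}]'
python3 -m pendant '[{"x":0,"y":0,"z":-2.0,"wx":0,"wy":0,"wz":0,"grip":-1},{"x":0,"y":0,"z":-1.0,"wx":0,"wy":0,"wz":0,"grip":-1},{"x":0,"y":0,"z":0,"wx":0,"wy":0,"wz":0,"grip":-1},{"x":0,"y":0,"z":0,"wx":0,"wy":0,"wz":0,"grip":-1},{"x":0,"y":0,"z":0,"wx":0,"wy":0,"wz":0,"grip":-1}]'
python3 - <<'E'
from h import *
f=snap('wrist','w5.png'); s=r.get_state(); print(s['time'],s['tool_pos'],s['wrist_force'],s['eef_rot'])
E
```

```text
time: 2.43
tool_pos: [0.6317, -0.2083, 0.0977]
eef_rot: [0.346, 0.938, 0.0, 0.0]
wrist_force: [-0.3, 0.4, -0.3]
width: 0.0928
time: 2.85
tool_pos: [0.6327, -0.2093, 0.0707]
eef_rot: [0.346, 0.938, -0.0, 0.002]
wrist_force: [-0.4, 0.8, 0.1]
width: 0.093
2.9 [ 0.63291545 -0.20948334  0.07100374] [ 0.72857407 -0.17131606  0.10506309] [ 3.46405579e-01  9.38082978e-01 -2.24398972e-04  1.85781652e-03]
```

View pics/w5.png

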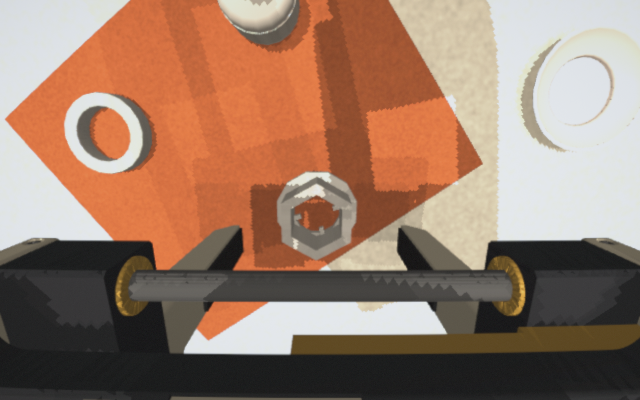

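The nut is at about (316,213), between the fingertips and close to their centre column. I'll refine the fit from this closer view.

Run:
```python
from dr import *
f=load('w5.png'); x,y=266,160
im=cv2.resize(f['image'][y:y+100,x:x+100,::-1],None,fx=6,fy=6,interpolation=cv2.INTER_CUBIC)
def ov(c,yaw,zu,col):
    a=np.radians(yaw+np.arange(6)*60); P=np.c_[c[0]+.0288675*np.cos(a),c[1]+.0288675*np.sin(a),np.full(6,zu+.034)]
    u=((proj(f,P)-[x,y]+.5)*6).astype(int); cv2.polylines(im,[u],True,col,1)
    a=np.radians(np.arange(0,360,10)); P=np.c_[c[0]+.032*np.cos(a),c[1]+.032*np.sin(a),np.full(36,zu+.005)]
    u=((proj(f,P)-[x,y]+.5)*6).astype(int); cv2.polylines(im,[u],True,col,1)
ov([.632,-.212],19.5,0.001,(0,255,0))
cv2.imwrite('pics/w5z.png',im)
s=r.get_state(); print(s['tool_pos'])
```

```text
[ 0.63291545 -0.20948334  0.07100374]
```

View pics/w5z.png

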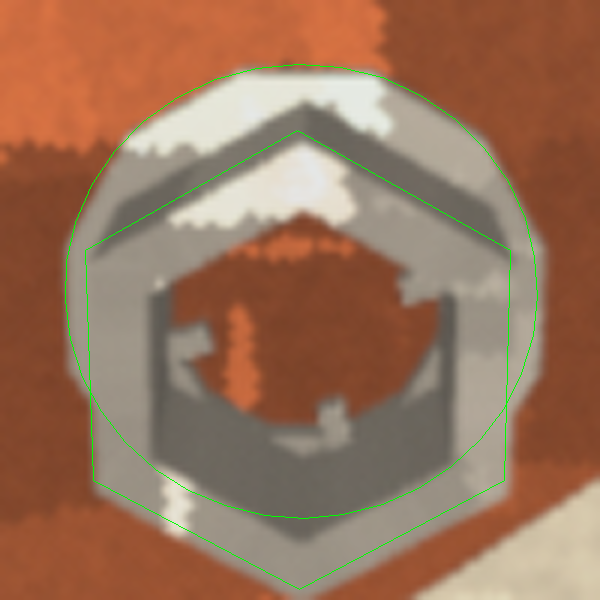

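```bash
python3 -m pendant '[{"x":0,"y":-0.25,"z":-1.0,"wx":0,"wy":0,"wz":0,"grip":-1},{"x":0,"y":0,"z":-1.5,"wx":0,"wy":0,"wz":0,"grip":-1},{"x":0,"y":0,"z":-1.5,"wx":0,"wy":0,"wz":0,"grip":-1},{"x":0,"y":0,"z":-1.0,"wx":0,"wy":0,"wz":0,"grip":-1},{"x":0,"y":0,"z":-0.4,"wx":0,"wy":0,"wz":0,"grip":-1}]'
python3 -m pendant '[{"x":0,"y":0,"z":-0.3,"wx":0,"wy":0,"wz":0,"grip":-1},{"x":0,"y":0,"z":0,"wx":0,"wy":0,"wz":0,"grip":-1},{"x":0,"y":0,"z":0,"wx":0,"wy":0,"wz":0,"grip":-0.2},{"x":0,"y":0,"z":0,"wx":0,"wy":0,"wz":0,"grip":0},{"x":0,"y":0,"z":0,"wx":0,"wy":0,"wz":0,"grip":0.2}]'
```

```text
time: 3.32
tool_pos: [0.6308, -0.2114, 0.0131]
eef_rot: [0.347, 0.938, 0.0, -0.001]
wrist_force: [1.0, -0.3, -0.7]
width: 0.0929
time: 3.73
tool_pos: [0.6322, -0.2119, 0.0125]
eef_rot: [0.347, 0.938, -0.0, 0.001]
wrist_force: [0.3, 0.4, 1.0]
width: 0.0778
```

```bash
python3 -m pendant '[{"x":0,"y":0,"z":0,"wx":0,"wy":0,"wz":0,"grip":1},{"x":0,"y":0,"z":0,"wx":0,"wy":0,"wz":0,"grip":1},{"x":0,"y":0,"z":0,"wx":0,"wy":0,"wz":0,"grip":1},{"x":0,"y":0,"z":0,"wx":0,"wy":0,"wz":0,"grip":1},{"x":0,"y":0,"z":0,"wx":0,"wy":0,"wz":0,"grip":1}]'
python3 -m pendant '[{"x":0,"y":0,"z":0,"wx":0,"wy":0,"wz":0,"grip":1},{"x":0,"y":0,"z":0,"wx":0,"wy":0,"wz":0,"grip":1},{"x":0,"y":0,"z":0.5,"wx":0,"wy":0,"wz":0,"grip":1},{"x":0,"y":0,"z":1.5,"wx":0,"wy":0,"wz":0,"grip":1},{"x":0,"y":0,"z":2.0,"wx":0,"wy":0,"wz":0,"grip":1}]'
```

```text
time: 4.15
tool_pos: [0.6317, -0.2117, 0.0118]
eef_rot: [0.347, 0.938, -0.0, 0.0]
wrist_force: [0.4, -0.4, 0.3]
width: 0.05
time: 4.57
tool_pos: [0.6301, -0.2109, 0.0501]
eef_rot: [0.347, 0.938, 0.0, -0.002]
wrist_force: [1.2, -0.3, -0.6]
width: 0.0499
```

```bash
python3 -m pendant '[{"x":0,"y":0,"z":3.0,"wx":0,"wy":0,"wz":0,"grip":1},{"x":0,"y":0,"z":3.0,"wx":0,"wy":0,"wz":0,"grip":1},{"x":0,"y":1,"z":3.0,"wx":0,"wy":0,"wz":0,"grip":1},{"x":0.3,"y":2,"z":3.0,"wx":0,"wy":0,"wz":0,"grip":1},{"x":0.3,"y":3.0,"z":2.0,"wx":0,"wy":0,"wz":0,"grip":1}]'
python3 -m pendant '[{"x":0.3,"y":3.5,"z":0,"wx":0,"wy":0,"wz":0,"grip":1},{"x":0.3,"y":3.5,"z":0,"wx":0,"wy":0,"wz":0,"grip":1},{"x":0.3,"y":3.5,"z":0,"wx":0,"wy":0,"wz":0,"grip":1},{"x":0.3,"y":3.5,"z":0,"wx":0,"wy":0,"wz":0,"grip":1},{"x":0.3,"y":3.5,"z":0,"wx":0,"wy":0,"wz":0,"grip":1}]'
python3 -m pendant '[{"x":0.3,"y":3.5,"z":0,"wx":0,"wy":0,"wz":0,"grip":1},{"x":0.3,"y":3.5,"z":0,"wx":0,"wy":0,"wz":0,"grip":1},{"x":0.3,"y":3.0,"z":0,"wx":0,"wy":0,"wz":0,"grip":1},{"x":0.3,"y":2.0,"z":0,"wx":0,"wy":0,"wz":0,"grip":1},{"x":0.2,"y":1.0,"z":0,"wx":0,"wy":0,"wz":0,"grip":1}]'
python3 -m pendant '[{"x":0,"y":0.5,"z":0,"wx":0,"wy":0,"wz":0,"grip":1},{"x":0,"y":0,"z":0,"wx":0,"wy":0,"wz":0,"grip":1},{"x":0,"y":0,"z":0,"wx":0,"wy":0,"wz":0,"grip":1},{"x":0,"y":0,"z":0,"wx":0,"wy":0,"wz":0,"grip":1},{"x":0,"y":0,"z":0,"wx":0,"wy":0,"wz":0,"grip":1}]'
python3 - <<'E'
from h import *
f=snap('wrist','w6.png'); s=r.get_state(); print(s['time'],s['tool_pos'],s['wrist_force'],s['eef_rot'],s['qpos'])
print(proj(f,[.605,.215,.09]))
f=snap('top','t6.png')
E
```

```text
time: 4.98
tool_pos: [0.6384, -0.1537, 0.1951]
eef_rot: [0.348, 0.937, -0.001, 0.002]
wrist_force: [0.7, 0.1, -0.2]
width: 0.05
time: 5.4
tool_pos: [0.6523, 0.025, 0.1919]
eef_rot: [0.347, 0.938, -0.0, -0.0]
wrist_force: [0.9, -1.0, -0.4]
width: 0.0498
time: 5.82
tool_pos: [0.6662, 0.1567, 0.1916]
eef_rot: [0.345, 0.939, 0.0, -0.0]
wrist_force: [-0.5, -0.2, -0.6]
width: 0.0498
time: 6.23
tool_pos: [0.6668, 0.1567, 0.1918]
eef_rot: [0.347, 0.938, -0.0, 0.0]
wrist_force: [-0.7, -0.2, -0.9]
width: 0.0497
6.2833 [0.66677528 0.15683804 0.19174429] [-0.54984724 -0.21803372 -1.43729904] [ 3.47383757e-01  9.37723044e-01 -1.31400864e-04  1.88584182e-05] [ 6.86855298e-02  5.19013137e-01  1.21138990e+00 -2.58368133e-04
  1.41126323e+00 -7.92510415e-01]
[[323.70379969 101.92414196]]
```

View pics/w6.png

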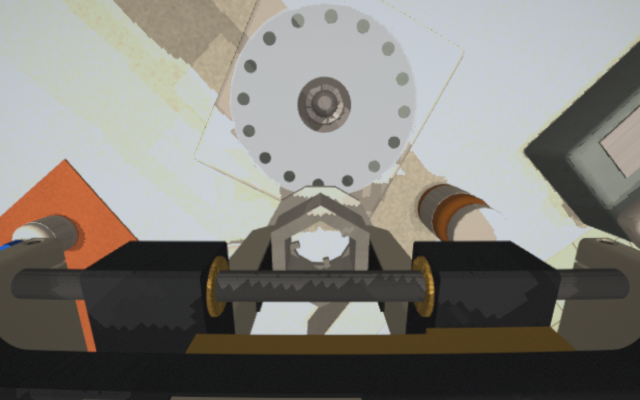

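The stud is clear at about (324,102), above the held nut (318,215). I'll zoom in and measure it.

Run:
```python
from dr import *
f=load('w6.png'); x,y=284,62
def circ(f,im,x,y,k,c,r,z,col):
    a=np.radians(np.arange(0,360,10)); P=np.c_[c[0]+r*np.cos(a),c[1]+r*np.sin(a),np.full(36,z)]
    u=((proj(f,P)-[x,y]+.5)*k).astype(int); cv2.polylines(im,[u],True,col,1)
im=cv2.resize(f['image'][y:y+80,x:x+80,::-1],None,fx=7,fy=7,interpolation=cv2.INTER_CUBIC)
c=[.605,.215]
circ(f,im,x,y,7,c,.006,.09,(0,255,0));circ(f,im,x,y,7,c,.012,.082,(255,0,0));circ(f,im,x,y,7,c,.017,.078,(0,0,255))
cv2.imwrite('pics/w6z.png',im)
x,y=195,140
f=load('t6.png');im2=cv2.resize(f['image'][y:y+60,x-20:x+60,::-1],None,fx=7,fy=7,interpolation=cv2.INTER_CUBIC)
cv2.imwrite('pics/t6z.png',im2)
```

```text
(no output)
```

View pics/w6z.png

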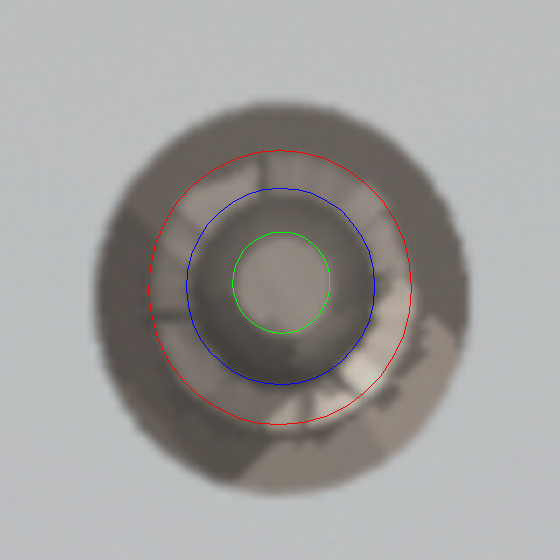

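```bash
python3 -m pendant '[{"x":-1.4,"y":1.2,"z":-0.5,"wx":0,"wy":0,"wz":0,"grip":1},{"x":-1.6,"y":1.5,"z":-1,"wx":0,"wy":0,"wz":0,"grip":1},{"x":-1.6,"y":1.6,"z":-1.5,"wx":0,"wy":0,"wz":0,"grip":1},{"x":-1.6,"y":1.6,"z":-1.5,"wx":0,"wy":0,"wz":0,"grip":1},{"x":0,"y":0,"z":-2,"wx":0,"wy":0,"wz":0,"grip":1}]'
python3 -m pendant '[{"x":0,"y":0,"z":-1,"wx":0,"wy":0,"wz":0,"grip":1},{"x":0,"y":0,"z":-0.5,"wx":0,"wy":0,"wz":0,"grip":1},{"x":0,"y":0,"z":0,"wx":0,"wy":0,"wz":0,"grip":1},{"x":0,"y":0,"z":0,"wx":0,"wy":0,"wz":0,"grip":1},{"x":0,"y":0,"z":0,"wx":0,"wy":0,"wz":0,"grip":1}]'
python3 - <<'E'
from h import *
f=snap('wrist','w7.png'); s=r.get_state(); print(s['time'],s['tool_pos'],s['wrist_force'],s['eef_rot'],s['qpos'])
snap('top','t7.png');snap('scene','s7.png')
E
```

```text
time: 6.75
tool_pos: [0.6024, 0.2199, 0.1275]
eef_rot: [0.346, 0.938, 0.001, -0.0]
wrist_force: [0.0, -0.6, 0.2]
width: 0.0496
time: 7.17
tool_pos: [0.606, 0.2168, 0.1128]
eef_rot: [0.347, 0.938, 0.0, 0.001]
wrist_force: [0.7, 0.8, -1.3]
width: 0.0498
7.2167 [0.6058473  0.21688429 0.11279649] [-0.26453748 -0.55257307 -0.60306224] [3.46991351e-01 9.37867751e-01 5.01328795e-04 9.12288542e-04] [ 1.70751711e-01  5.03446368e-01  1.43735940e+00 -5.05744524e-05
  1.19870550e+00 -6.91303424e-01]
```

View pics/w7.png

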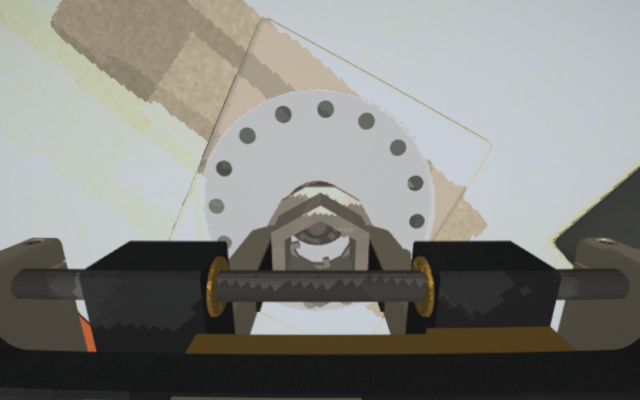

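View pics/s7.png

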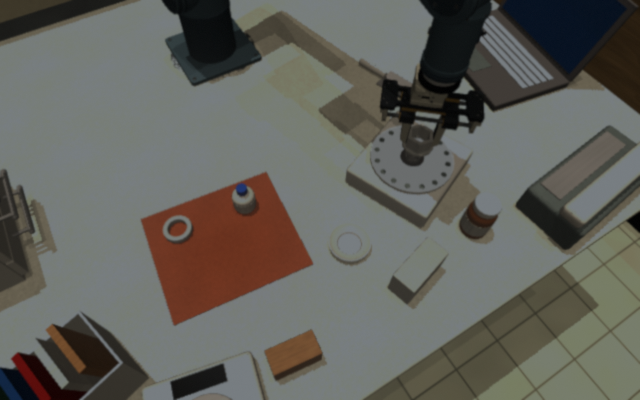

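Run:
```python
from dr import *
f=load('w7.png'); x,y,k=255,165,6
im=cv2.resize(f['image'][y:y+95,x:x+130,::-1],None,fx=k,fy=k,interpolation=cv2.INTER_CUBIC)
def ov(c,yaw,zu,col):
    a=np.radians(yaw+np.arange(6)*60); P=np.c_[c[0]+.0288675*np.cos(a),c[1]+.0288675*np.sin(a),np.full(6,zu+.034)]
    u=((proj(f,P)-[x,y]+.5)*k).astype(int); cv2.polylines(im,[u],True,col,1)
    for rr,z in((.032,.005),):
        a=np.radians(np.arange(0,360,10)); P=np.c_[c[0]+rr*np.cos(a),c[1]+rr*np.sin(a),np.full(36,zu+z)]
        u=((proj(f,P)-[x,y]+.5)*k).astype(int); cv2.polylines(im,[u],True,col,1)
ov([.6058,.2169],19.5,.1018,(0,255,0)); 
a=np.radians(np.arange(0,360,10)); P=np.c_[.605+.006*np.cos(a),.2152+.006*np.sin(a),np.full(36,.09)]
u=((proj(f,P)-[x,y]+.5)*k).astype(int); cv2.polylines(im,[u],True,(0,0,255),1)
cv2.imwrite('pics/w7z.png',im)
```

```text
(no output)
```

View pics/w7z.png

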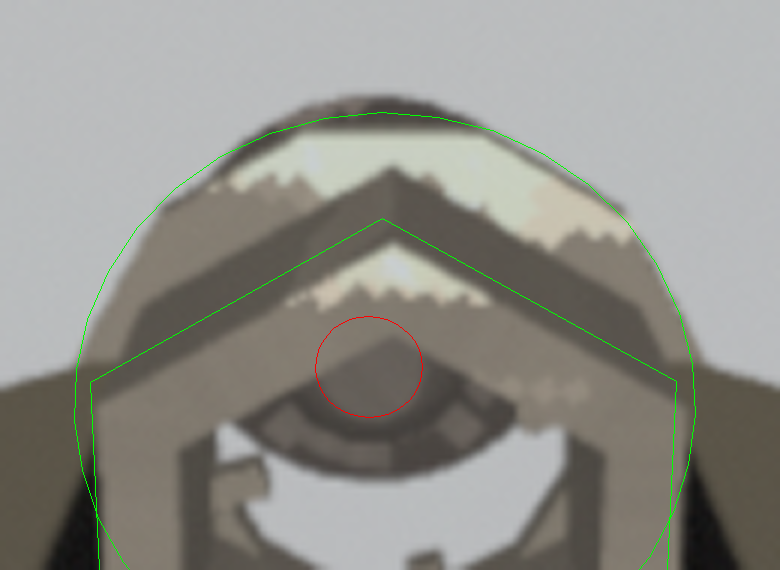

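```bash
python3 -m pendant '[{"x":-0.23,"y":-0.08,"z":0,"wx":0,"wy":0,"wz":0,"grip":1},{"x":0,"y":0,"z":-0.4,"wx":0,"wy":0,"wz":0,"grip":1},{"x":0,"y":0,"z":-0.4,"wx":0,"wy":0,"wz":0,"grip":1},{"x":0,"y":0,"z":-0.4,"wx":0,"wy":0,"wz":0,"grip":1},{"x":0,"y":0,"z":-0.2,"wx":0,"wy":0,"wz":0,"grip":1}]'
python3 -m pendant '[{"x":0,"y":0,"z":-0.2,"wx":0,"wy":0,"wz":0,"grip":1},{"x":0,"y":0,"z":-0.1,"wx":0,"wy":0,"wz":0,"grip":1},{"x":0,"y":0,"z":0,"wx":0,"wy":0,"wz":0,"grip":1},{"x":0,"y":0,"z":0,"wx":0,"wy":0,"wz":0,"grip":1},{"x":0,"y":0,"z":0,"wx":0,"wy":0,"wz":0,"grip":1}]'
python3 -c "
from h import *
snap('wrist','w8.png');s=r.get_state();print(s['tool_pos'],s['wrist_force'],s['torque'])"
```

```text
time: 7.73
tool_pos: [0.6018, 0.2165, 0.0966]
eef_rot: [0.347, 0.938, -0.0, -0.001]
wrist_force: [-0.2, 0.1, -1.8]
width: 0.0495
time: 8.15
tool_pos: [0.6025, 0.2166, 0.0948]
eef_rot: [0.347, 0.938, 0.0, 0.0]
wrist_force: [1.6, -0.2, -0.8]
width: 0.0497
[0.60251468 0.21659462 0.09485794] [-0.12395743  0.26100923 -1.03461929] [-0.05143006 -0.02947579 -0.02981524]
```

View pics/w8.png

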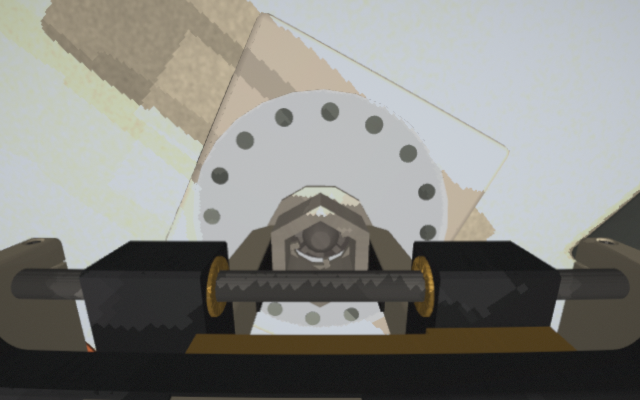

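Run:
```python
from dr import *
f=load('w8.png'); x,y,k=260,170,7
im=cv2.resize(f['image'][y:y+85,x:x+114,::-1],None,fx=k,fy=k,interpolation=cv2.INTER_CUBIC)
for c,rr,z,col in (([.605,.2152],.006,.09,(0,0,255)),([.605,.2152],.012,.082,(255,0,0))):
    a=np.radians(np.arange(0,360,10)); P=np.c_[c[0]+rr*np.cos(a),c[1]+rr*np.sin(a),np.full(36,z)]
    u=((proj(f,P)-[x,y]+.5)*k).astype(int); cv2.polylines(im,[u],True,col,1)
for c,col in (((.6025,.2166),(0,255,0)),((.604,.2157),(0,255,255))):
    a=np.radians(19.5+np.arange(6)*60); P=np.c_[c[0]+.0288675*np.cos(a),c[1]+.0288675*np.sin(a),np.full(6,.084+.034)]
    u=((proj(f,P)-[x,y]+.5)*k).astype(int); cv2.polylines(im,[u],True,col,1)
cv2.imwrite('pics/w8z.png',im)
```

```text
(no output)
```

View pics/w8z.png

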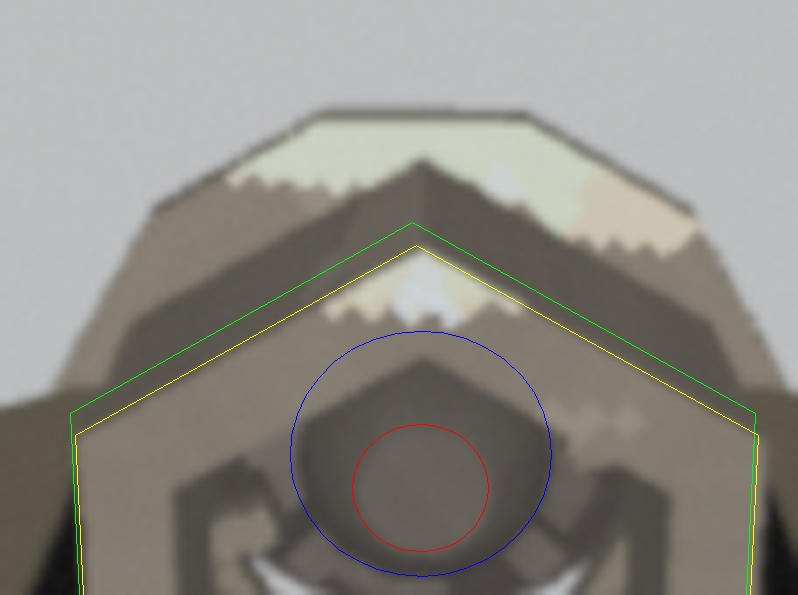

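```bash
python3 -m pendant '[{"x":0.1,"y":-0.05,"z":0,"wx":0,"wy":0,"wz":0,"grip":1},{"x":0,"y":0,"z":-0.1,"wx":0,"wy":0,"wz":0,"grip":1},{"x":0,"y":0,"z":-0.1,"wx":0,"wy":0,"wz":0,"grip":1},{"x":0,"y":0,"z":-0.1,"wx":0,"wy":0,"wz":0,"grip":1},{"x":0,"y":0,"z":0,"wx":0,"wy":0,"wz":0,"grip":1}]'
python3 -m pendant '[{"x":0,"y":0,"z":-0.1,"wx":0,"wy":0,"wz":0,"grip":1},{"x":0,"y":0,"z":-0.1,"wx":0,"wy":0,"wz":0,"grip":1},{"x":0,"y":0,"z":-0.1,"wx":0,"wy":0,"wz":0,"grip":1},{"x":0,"y":0,"z":0,"wx":0,"wy":0,"wz":0,"grip":1},{"x":0,"y":0,"z":0,"wx":0,"wy":0,"wz":0,"grip":1}]'
```

```text
time: 8.62
tool_pos: [0.6032, 0.216, 0.0913]
eef_rot: [0.347, 0.938, -0.0, -0.0]
wrist_force: [0.3, 0.0, -1.0]
width: 0.05
time: 9.03
tool_pos: [0.6033, 0.216, 0.0886]
eef_rot: [0.347, 0.938, -0.0, -0.0]
wrist_force: [-0.9, -1.0, -0.6]
width: 0.0498
```

```bash
python3 -m pendant '[{"x":0,"y":0,"z":-0.07,"wx":0,"wy":0,"wz":0,"grip":1},{"x":0,"y":0,"z":-0.07,"wx":0,"wy":0,"wz":0,"grip":1},{"x":0,"y":0,"z":0,"wx":0,"wy":0,"wz":0,"grip":1},{"x":0,"y":0,"z":0,"wx":0,"wy":0,"wz":0,"grip":1},{"x":0,"y":0,"z":0,"wx":0,"wy":0,"wz":0,"grip":1}]'
python3 -m pendant '[{"x":0,"y":0,"z":-0.07,"wx":0,"wy":0,"wz":0,"grip":1},{"x":0,"y":0,"z":-0.07,"wx":0,"wy":0,"wz":0,"grip":1},{"x":0,"y":0,"z":0,"wx":0,"wy":0,"wz":0,"grip":1},{"x":0,"y":0,"z":0,"wx":0,"wy":0,"wz":0,"grip":1},{"x":0,"y":0,"z":0,"wx":0,"wy":0,"wz":0,"grip":1}]'
```

```text
time: 9.45
tool_pos: [0.6034, 0.216, 0.0873]
eef_rot: [0.347, 0.938, -0.0, -0.0]
wrist_force: [-0.7, 1.4, -1.1]
width: 0.0496
time: 9.87
tool_pos: [0.6034, 0.216, 0.0858]
eef_rot: [0.347, 0.938, -0.0, -0.0]
wrist_force: [-0.2, 0.0, -0.9]
width: 0.0497
```

```bash
python3 -m pendant '[{"x":0,"y":0,"z":-0.06,"wx":0,"wy":0,"wz":0,"grip":1},{"x":0,"y":0,"z":-0.06,"wx":0,"wy":0,"wz":0,"grip":1},{"x":0,"y":0,"z":0,"wx":0,"wy":0,"wz":0,"grip":1},{"x":0,"y":0,"z":0,"wx":0,"wy":0,"wz":0,"grip":1},{"x":0,"y":0,"z":0,"wx":0,"wy":0,"wz":0,"grip":1}]'
python3 -m pendant '[{"x":0,"y":0,"z":-0.06,"wx":0,"wy":0,"wz":0,"grip":1},{"x":0,"y":0,"z":-0.06,"wx":0,"wy":0,"wz":0,"grip":1},{"x":0,"y":0,"z":0,"wx":0,"wy":0,"wz":0,"grip":1},{"x":0,"y":0,"z":0,"wx":0,"wy":0,"wz":0,"grip":1},{"x":0,"y":0,"z":0,"wx":0,"wy":0,"wz":0,"grip":1}]'
```

```text
time: 10.28
tool_pos: [0.6033, 0.216, 0.0846]
eef_rot: [0.347, 0.938, -0.0, -0.0]
wrist_force: [-0.2, -0.3, -1.9]
width: 0.05
time: 10.7
tool_pos: [0.6033, 0.216, 0.0834]
eef_rot: [0.347, 0.938, -0.0, -0.0]
wrist_force: [0.8, 0.6, -0.9]
width: 0.0496
```

```bash
python3 -m pendant '[{"x":0,"y":0,"z":0,"wx":0,"wy":0,"wz":0,"grip":-0.12},{"x":0,"y":0,"z":0,"wx":0,"wy":0,"wz":0,"grip":-0.12},{"x":0,"y":0,"z":0,"wx":0,"wy":0,"wz":0,"grip":-0.12},{"x":0,"y":0,"z":0,"wx":0,"wy":0,"wz":0,"grip":-0.12},{"x":0,"y":0,"z":0,"wx":0,"wy":0,"wz":0,"grip":-0.12}]'
python3 -c "
from h import *
f=snap('wrist','w9.png');s=r.get_state();print(s['tool_pos'],s['wrist_force'],s['torque'],s['width'])
cv2.imwrite('pics/w9z.png',cv2.resize(f['image'][160:320,220:420,::-1],None,fx=4,fy=3.75,interpolation=cv2.INTER_CUBIC))"
```

```text
time: 11.12
tool_pos: [0.6035, 0.2161, 0.0836]
eef_rot: [0.347, 0.938, 0.0, 0.0]
wrist_force: [1.0, 0.4, 0.3]
width: 0.0522
[0.60348971 0.21606737 0.08359675] [-0.46640927  0.18329179  0.082409  ] [ 0.04773012 -0.07438893  0.03724279] 0.05234836287590004
```

View pics/w9z.png

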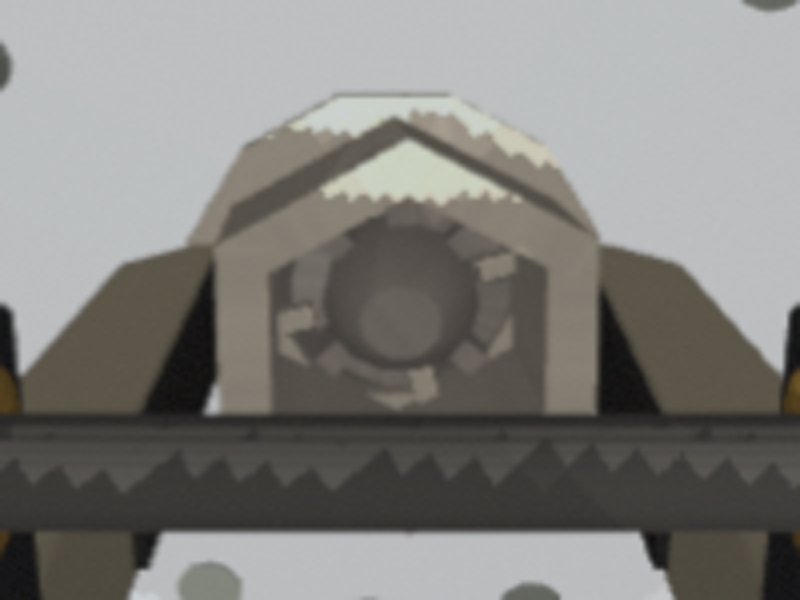

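Run:
```python
from dr import *
f8=load('w8.png');f=load('w9.png')
def pts(f,c,zu):
    a=np.radians([19.5+60*k for k in range(6)]); P=np.c_[c[0]+.0288675*np.cos(a),c[1]+.0288675*np.sin(a),np.full(6,zu+.034)]
    return proj(f,P)
print(pts(f8,(.604,.2157),.084).round(1))
for zu in(.068,.07,.072,.074): 
  p=pts(f,(.605,.2152),zu); print(zu,p.round(1)[1:4].tolist(),p[:,0].max()-p[:,0].min())
```

```text
[[365.6 282.2]
 [367.8 231.7]
 [319.  204.6]
 [270.3 231.7]
 [272.6 282.3]
 [319.1 305.8]]
0.068 [[366.4, 228.5], [319.0, 202.1], [271.7, 228.6]] 94.65047910223853
0.07 [[367.0, 229.8], [319.0, 203.2], [271.1, 229.9]] 95.83895011129255
0.072 [[367.6, 231.2], [319.0, 204.2], [270.5, 231.2]] 97.05751200241161
0.074 [[368.2, 232.6], [319.0, 205.3], [269.9, 232.6]] 98.30731682003108
```

The hex side face now looks foreshortened, so the nut may be tilted. I'll check with the other cameras.

```bash
python3 -c "
from h import *
a=snap('scene','s10.png')['image'];f=snap('wrist','w10.png');b=f['image']
q=proj(load('s10.png'),[.605,.215,.09])[0].astype(int);print(q)
A=cv2.resize(a[q[1]-30:q[1]+30,q[0]-35:q[0]+35,::-1],None,fx=8,fy=8,interpolation=cv2.INTER_CUBIC)
cv2.imwrite('pics/s10z.png',np.clip(A*2.2,0,255).astype('uint8'))
cv2.imwrite('pics/w10z.png',cv2.resize(b[170:280,260:380,::-1],None,fx=5,fy=5,interpolation=cv2.INTER_CUBIC))"
```

```text
[414 148]
```

View pics/s10z.png

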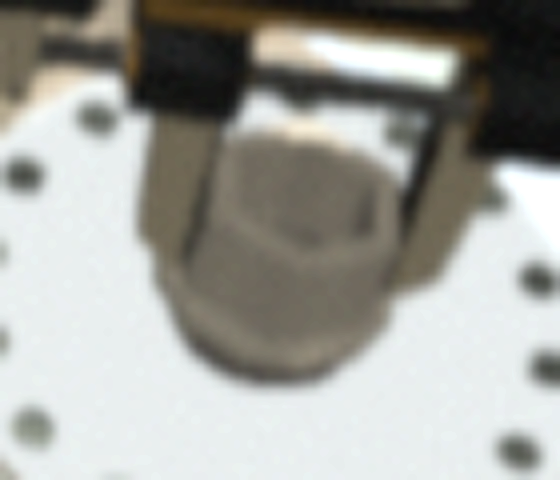

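View pics/w10z.png

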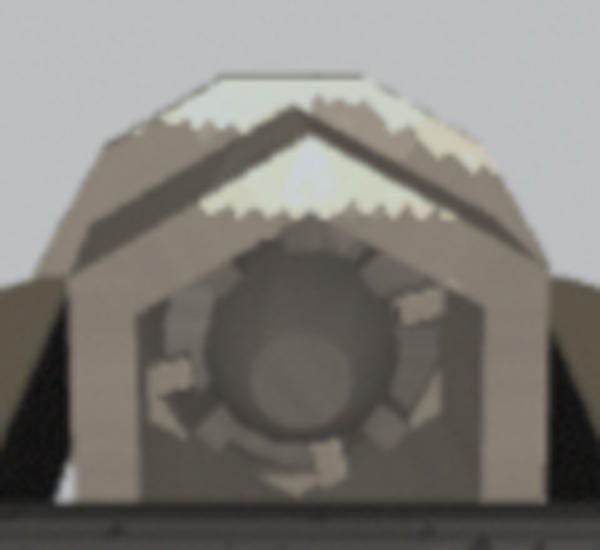

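The wrist and scene views both show the nut leaning towards image-up. I'll open the fingers a bit more so it can settle freely.

```bash
python3 -m pendant '[{"x":0,"y":0,"z":0,"wx":0,"wy":0,"wz":0,"grip":-0.3},{"x":0,"y":0,"z":0,"wx":0,"wy":0,"wz":0,"grip":-0.3},{"x":0,"y":0,"z":0,"wx":0,"wy":0,"wz":0,"grip":-0.3},{"x":0,"y":0,"z":0,"wx":0,"wy":0,"wz":0,"grip":-0.3},{"x":0,"y":0,"z":0,"wx":0,"wy":0,"wz":0,"grip":-0.3}]'
python3 -c "
from h import *
f=snap('wrist','w11.png');b=f['image']
cv2.imwrite('pics/w11z.png',cv2.resize(b[170:280,260:380,::-1],None,fx=5,fy=5,interpolation=cv2.INTER_CUBIC))"
```

```text
time: 11.68
tool_pos: [0.6034, 0.216, 0.0834]
eef_rot: [0.347, 0.938, -0.0, -0.0]
wrist_force: [0.6, -0.7, -0.2]
width: 0.0605
```

View pics/w11z.png

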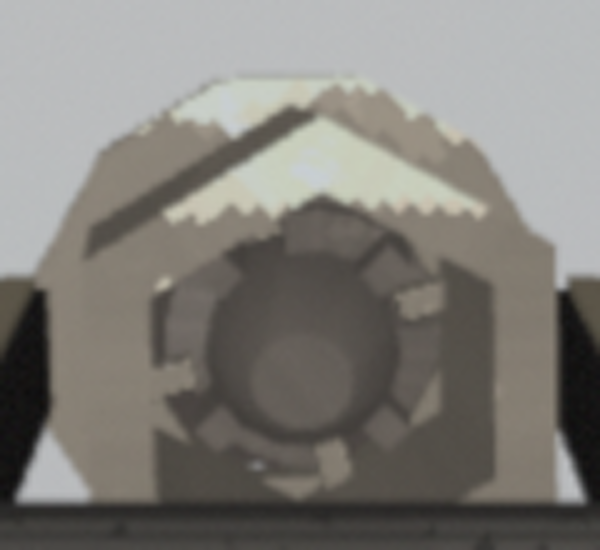

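The nut is still tilted, so some lugs seem to hang on an edge. I'll compare the lug directions from the nut images with the stud features in the clear picture w6, both unwrapped to polar.

Run:
```python
from dr import *
f=load('w6.png')
def unwrap(f,c,z,r0,r1,n=40,z1=None):
    th=np.radians(np.arange(-180,180,0.5)); rr=np.linspace(r0,r1,n)
    T,Rr=np.meshgrid(th,rr); P=np.c_[(c[0]+Rr*np.cos(T)).ravel(),(c[1]+Rr*np.sin(T)).ravel(),np.full(T.size,z)]
    u=proj(f,P).astype('float32').reshape(n,-1,2)
    return cv2.remap(f['image'],u[...,0],u[...,1],cv2.INTER_CUBIC)[:,:,::-1]
im=unwrap(f,[.605,.2152],.078,.010,.020)
a=cv2.resize(im,(720,250))
# nut lugs: w5, at z=.008 (top of lug) radius 10-18
g=load('w5.png'); im2=unwrap(g,[.633,-.212],.009,.010,.020)
b=cv2.resize(im2,(720,250))
m=np.vstack([a,b])
for k in range(0,720,60): cv2.line(m,(k,0),(k,8),(0,0,255),1); cv2.putText(m,str(k//2-180),(k,20),0,.4,(0,0,255),1)
cv2.imwrite('pics/unw.png',m)
y=250;
```

```text
(no output)
```

View pics/unw.png

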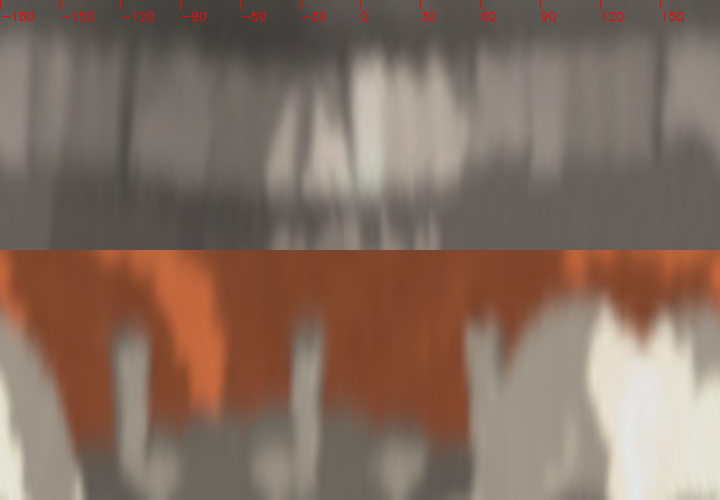

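Run:
```python
from dr import *
f=load('w6.png')
rows=[]
for q in range(4):
    th=np.radians(np.arange(-180+90*q,-90+90*q,0.15)); rr=np.linspace(.011,.019,24)
    T,Rr=np.meshgrid(th,rr); P=np.c_[(.605+Rr*np.cos(T)).ravel(),(.2152+Rr*np.sin(T)).ravel(),np.full(T.size,.077)]
    u=proj(f,P).astype('float32').reshape(24,-1,2)
    im=cv2.remap(f['image'],u[...,0],u[...,1],cv2.INTER_CUBIC).mean(2)
    im=(im-im.min())/(np.percentile(im,99)-im.min())*255
    im=cv2.resize(np.clip(im,0,255).astype('uint8'),(720,140)); im[-4:]=0; rows.append(im)
m=cv2.cvtColor(np.vstack(rows),cv2.COLOR_GRAY2BGR)
for k in range(0,90,10): cv2.putText(m,str(k),(k*8,12),0,.4,(0,0,255),1); cv2.line(m,(k*8,0),(k*8,560),(0,0,255),1)
cv2.imwrite('pics/unw2.png',m)
```

```text
(no output)
```

View pics/unw2.png

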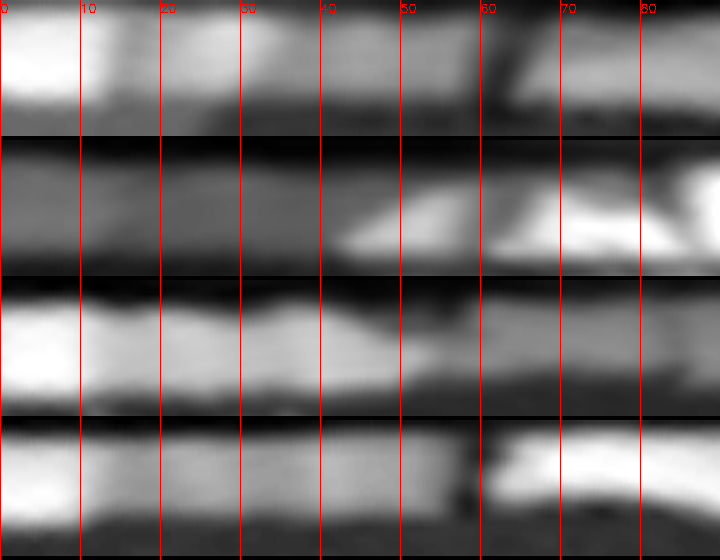

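Folded by 90°, the stud shows threads at about 12–58°, slots at 58–88° and stops at 88–102°. The lugs are centred near 62°, so they cover 55–69° and hang by about 3° on the thread ends. A small counter-clockwise turn should drop them. I'll close loosely to about 51 mm and turn gently.

```bash
python3 -m pendant '[{"x":0,"y":0,"z":0,"wx":0,"wy":0,"wz":0,"grip":-0.2},{"x":0,"y":0,"z":0,"wx":0,"wy":0,"wz":0,"grip":-0.15},{"x":0,"y":0,"z":0,"wx":0,"wy":0,"wz":0,"grip":-0.12},{"x":0,"y":0,"z":0,"wx":0,"wy":0,"wz":0,"grip":-0.1},{"x":0,"y":0,"z":0,"wx":0,"wy":0,"wz":0,"grip":-0.1}]'
python3 -m pendant '[{"x":0,"y":0,"z":0,"wx":0,"wy":0,"wz":0.035,"grip":-0.1},{"x":0,"y":0,"z":0,"wx":0,"wy":0,"wz":0.035,"grip":-0.1},{"x":0,"y":0,"z":0,"wx":0,"wy":0,"wz":0.035,"grip":-0.1},{"x":0,"y":0,"z":0,"wx":0,"wy":0,"wz":0.035,"grip":-0.1},{"x":0,"y":0,"z":0,"wx":0,"wy":0,"wz":0,"grip":-0.1}]'
python3 -c "
from h import *
f=snap('wrist','w12.png');b=f['image'];s=r.get_state();print(s['torque'],s['wrist_force'])
cv2.imwrite('pics/w12z.png',cv2.resize(b[170:280,260:380,::-1],None,fx=5,fy=5,interpolation=cv2.INTER_CUBIC))"
```

```text
time: 12.15
tool_pos: [0.6039, 0.2165, 0.0838]
eef_rot: [0.347, 0.938, 0.001, 0.0]
wrist_force: [1.2, 1.8, 1.2]
width: 0.0515
time: 12.57
tool_pos: [0.603, 0.2158, 0.0833]
eef_rot: [0.279, 0.96, -0.0, -0.0]
wrist_force: [-0.1, -0.7, -0.2]
width: 0.0512
[-0.02503972  0.02011351  0.00392926] [ 0.33325648  0.00773477 -0.33341399]
```

View pics/w12z.png

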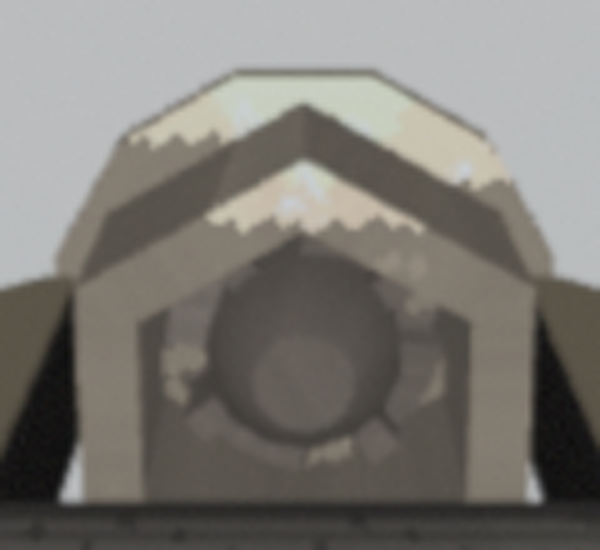

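The nut is now upright and lower: the hex is about 92 px wide, which puts the underside near 64 mm, the slot-floor level. The lugs have dropped in. I'll lower the fingers a little and then turn clockwise.

```bash
python3 -m pendant '[{"x":0,"y":0,"z":-0.2,"wx":0,"wy":0,"wz":0,"grip":-0.1},{"x":0,"y":0,"z":-0.2,"wx":0,"wy":0,"wz":0,"grip":-0.1},{"x":0,"y":0,"z":-0.2,"wx":0,"wy":0,"wz":0,"grip":-0.1},{"x":0,"y":0,"z":-0.2,"wx":0,"wy":0,"wz":0,"grip":-0.1},{"x":0,"y":0,"z":0,"wx":0,"wy":0,"wz":0,"grip":-0.1}]'
python3 -m pendant '[{"x":0,"y":0,"z":0,"wx":0,"wy":0,"wz":-0.04,"grip":-0.1},{"x":0,"y":0,"z":0,"wx":0,"wy":0,"wz":-0.05,"grip":-0.1},{"x":0,"y":0,"z":0,"wx":0,"wy":0,"wz":-0.05,"grip":-0.1},{"x":0,"y":0,"z":0,"wx":0,"wy":0,"wz":-0.05,"grip":-0.1},{"x":0,"y":0,"z":0,"wx":0,"wy":0,"wz":-0.05,"grip":-0.1}]'
python3 -c "
from h import *
s=r.get_state();print(s['torque'],s['wrist_force'])"
```

```text
time: 13.03
tool_pos: [0.6029, 0.2159, 0.0748]
eef_rot: [0.28, 0.96, -0.0, -0.001]
wrist_force: [-0.1, 0.1, 0.3]
width: 0.0515
time: 13.45
tool_pos: [0.6033, 0.216, 0.0753]
eef_rot: [0.394, 0.919, -0.0, -0.0]
wrist_force: [-0.9, -0.2, -1.0]
width: 0.0512
[-0.05777545  0.02914016 -0.01655105] [-0.88532907 -0.18867116 -0.97546916]
```

```bash
python3 -m pendant '[{"x":0,"y":0,"z":0,"wx":0,"wy":0,"wz":-0.05,"grip":-0.1},{"x":0,"y":0,"z":0,"wx":0,"wy":0,"wz":-0.05,"grip":-0.1},{"x":0,"y":0,"z":0,"wx":0,"wy":0,"wz":-0.05,"grip":-0.1},{"x":0,"y":0,"z":0,"wx":0,"wy":0,"wz":-0.05,"grip":-0.1},{"x":0,"y":0,"z":0,"wx":0,"wy":0,"wz":0,"grip":-0.1}]'
python3 -c "
from h import *
f=snap('wrist','w13.png');b=f['image'];s=r.get_state();print(s['torque'],s['wrist_force'],s['eef_rot'])
cv2.imwrite('pics/w13z.png',cv2.resize(b[170:280,260:380,::-1],None,fx=5,fy=5,interpolation=cv2.INTER_CUBIC))"
```

```text
time: 13.87
tool_pos: [0.6033, 0.216, 0.0754]
eef_rot: [0.484, 0.875, -0.0, -0.0]
wrist_force: [-0.3, 0.1, -0.4]
width: 0.051
[-0.0230161   0.01017638 -0.06233608] [ 0.20866897 -0.00323469 -0.11340714] [ 4.82497657e-01  8.75897256e-01 -6.40922686e-05 -6.10524168e-05]
```

View pics/w13z.png

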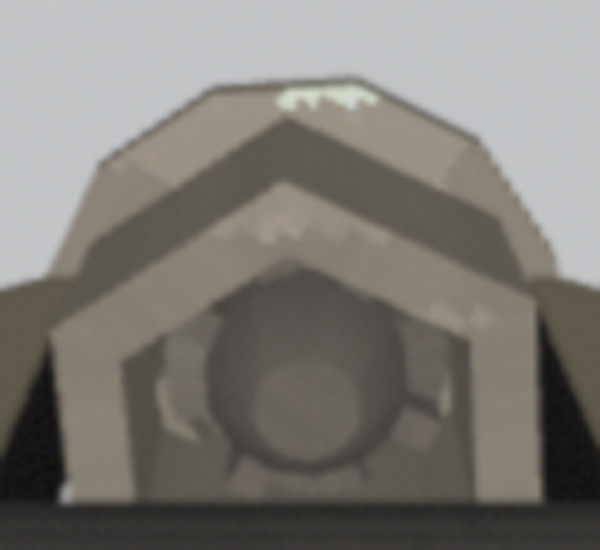

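The lugs are now under the threads and the nut is turning with the tool, about 25° so far with very small torque. I'll continue.

```bash
python3 -m pendant '[{"x":0,"y":0,"z":0,"wx":0,"wy":0,"wz":-0.05,"grip":-0.1},{"x":0,"y":0,"z":0,"wx":0,"wy":0,"wz":-0.05,"grip":-0.1},{"x":0,"y":0,"z":0,"wx":0,"wy":0,"wz":-0.05,"grip":-0.1},{"x":0,"y":0,"z":0,"wx":0,"wy":0,"wz":-0.05,"grip":-0.1},{"x":0,"y":0,"z":0,"wx":0,"wy":0,"wz":0,"grip":-0.1}]'
python3 -c "
from h import *
s=r.get_state();print(s['torque'],s['wrist_force'],s['eef_rot'])"
```

```text
time: 14.33
tool_pos: [0.6034, 0.216, 0.0754]
eef_rot: [0.568, 0.823, -0.0, 0.0]
wrist_force: [0.4, -0.8, 0.6]
width: 0.0512
[-0.05286715  0.01381559 -0.03307734] [ 0.35186126 -0.84245625  0.567357  ] [ 5.67960914e-01  8.23055527e-01 -5.47257334e-06  1.62588490e-05]
```

```bash
python3 -m pendant '[{"x":0,"y":0,"z":0,"wx":0,"wy":0,"wz":-0.04,"grip":-0.1},{"x":0,"y":0,"z":0,"wx":0,"wy":0,"wz":-0.04,"grip":-0.1},{"x":0,"y":0,"z":0,"wx":0,"wy":0,"wz":-0.04,"grip":-0.1},{"x":0,"y":0,"z":0,"wx":0,"wy":0,"wz":0,"grip":-0.1},{"x":0,"y":0,"z":0,"wx":0,"wy":0,"wz":0,"grip":-0.1}]'
python3 -c "
from h import *
s=r.get_state();print(s['torque'],s['wrist_force'],s['eef_rot'])"
python3 -m pendant '[{"x":0,"y":0,"z":0,"wx":0,"wy":0,"wz":-0.03,"grip":-0.1},{"x":0,"y":0,"z":0,"wx":0,"wy":0,"wz":-0.03,"grip":-0.1},{"x":0,"y":0,"z":0,"wx":0,"wy":0,"wz":0,"grip":-0.1},{"x":0,"y":0,"z":0,"wx":0,"wy":0,"wz":0,"grip":-0.1},{"x":0,"y":0,"z":0,"wx":0,"wy":0,"wz":0,"grip":-0.1}]'
python3 -c "
from h import *
s=r.get_state();print(s['torque'],s['wrist_force'],s['eef_rot'])"
```

```text
time: 14.75
tool_pos: [0.6033, 0.216, 0.0755]
eef_rot: [0.615, 0.788, -0.0, -0.0]
wrist_force: [0.4, 0.2, -0.3]
width: 0.0514
[-0.0535491  -0.00287819 -0.01593724] [ 0.37332771  0.16356134 -0.25534899] [ 6.15038026e-01  7.88497448e-01 -7.90912079e-06 -4.41076387e-06]
time: 15.17
tool_pos: [0.6034, 0.216, 0.0755]
eef_rot: [0.639, 0.769, 0.0, -0.0]
wrist_force: [0.7, -0.2, -0.5]
width: 0.0512
[-0.03867713  0.09878154  0.03139451] [ 0.68267518 -0.2282422  -0.46686568] [ 6.38820444e-01  7.69355861e-01  3.86131367e-06 -3.34626468e-07]
```

```bash
python3 -m pendant '[{"x":0,"y":0,"z":0,"wx":0,"wy":0,"wz":-0.03,"grip":-0.1},{"x":0,"y":0,"z":0,"wx":0,"wy":0,"wz":-0.03,"grip":-0.1},{"x":0,"y":0,"z":0,"wx":0,"wy":0,"wz":0,"grip":-0.1},{"x":0,"y":0,"z":0,"wx":0,"wy":0,"wz":0,"grip":-0.1},{"x":0,"y":0,"z":0,"wx":0,"wy":0,"wz":0,"grip":-0.1}]'
python3 -c "
from h import *
f=snap('wrist','w14.png');b=f['image'];s=r.get_state();print(s['torque'],s['wrist_force'],s['eef_rot'])
cv2.imwrite('pics/w14z.png',cv2.resize(b[170:280,260:380,::-1],None,fx=5,fy=5,interpolation=cv2.INTER_CUBIC))"
```

```text
time: 15.58
tool_pos: [0.6034, 0.216, 0.0755]
eef_rot: [0.662, 0.75, 0.0, 0.0]
wrist_force: [-0.3, 0.7, 0.4]
width: 0.0513
[-0.04477569  0.05383709 -0.02407838] [-0.46282571 -0.95757169  0.53081505] [6.61899587e-01 7.49592513e-01 3.12519170e-05 2.09878053e-05]
```

View pics/w14z.png

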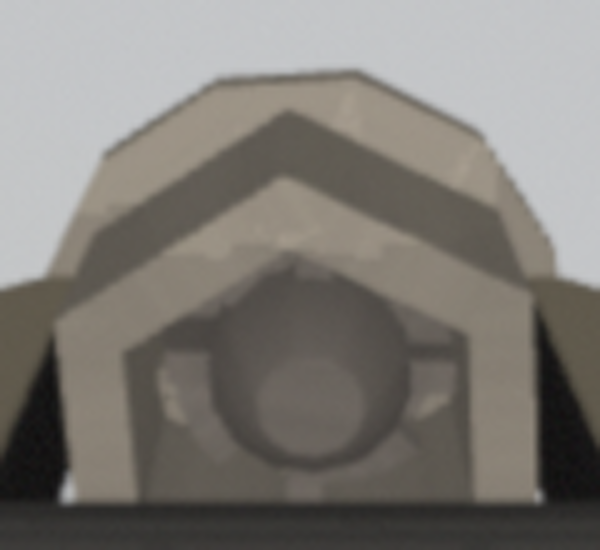

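```bash
python3 -m pendant '[{"x":0,"y":0,"z":0,"wx":0,"wy":0,"wz":-0.03,"grip":-0.1},{"x":0,"y":0,"z":0,"wx":0,"wy":0,"wz":-0.03,"grip":-0.1},{"x":0,"y":0,"z":0,"wx":0,"wy":0,"wz":0,"grip":-0.1},{"x":0,"y":0,"z":0,"wx":0,"wy":0,"wz":0,"grip":-0.1},{"x":0,"y":0,"z":0,"wx":0,"wy":0,"wz":0,"grip":-0.1}]'
python3 -c "
from h import *
s=r.get_state();print(s['torque'],s['wrist_force'],s['eef_rot'])"
python3 -m pendant '[{"x":0,"y":0,"z":0,"wx":0,"wy":0,"wz":-0.03,"grip":-0.1},{"x":0,"y":0,"z":0,"wx":0,"wy":0,"wz":-0.03,"grip":-0.1},{"x":0,"y":0,"z":0,"wx":0,"wy":0,"wz":0,"grip":-0.1},{"x":0,"y":0,"z":0,"wx":0,"wy":0,"wz":0,"grip":-0.1},{"x":0,"y":0,"z":0,"wx":0,"wy":0,"wz":0,"grip":-0.1}]'
python3 -c "
from h import *
s=r.get_state();print(s['torque'],s['wrist_force'],s['eef_rot'])"
```

```text
time: 16.05
tool_pos: [0.6037, 0.2161, 0.0756]
eef_rot: [0.684, 0.729, 0.0, 0.0]
wrist_force: [1.5, 0.1, -0.1]
width: 0.0516
[ 0.03893309 -0.13182521  0.02982529] [ 1.52854732  0.11727001 -0.14458386] [6.84038152e-01 7.29446161e-01 2.72050257e-04 1.76596312e-04]
time: 16.47
tool_pos: [0.6039, 0.2162, 0.0757]
eef_rot: [0.706, 0.709, 0.001, 0.0]
wrist_force: [2.0, 0.2, -0.5]
width: 0.0512
[ 0.19033757 -0.45039826  0.16194579] [ 2.04432874  0.24966284 -0.4628173 ] [7.05582009e-01 7.08627999e-01 5.37756026e-04 3.14643238e-04]
```

```bash
python3 -c "
from h import *
f=snap('wrist','w15.png');b=f['image'];s=r.get_state();print(s['torque'],s['wrist_force'],s['eef_rot'])
cv2.imwrite('pics/w15z.png',cv2.resize(b[170:280,260:380,::-1],None,fx=5,fy=5,interpolation=cv2.INTER_CUBIC))"
```

```text
[ 0.21297472 -0.46592482  0.14849329] [2.90072142 1.61268854 0.52294205] [7.05692917e-01 7.08517553e-01 5.39589157e-04 3.05877010e-04]
```

View pics/w15z.png

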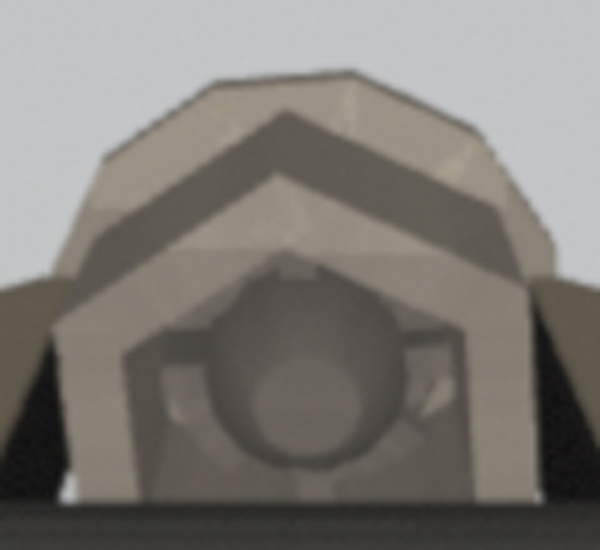

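```bash
python3 -m pendant '[{"x":0,"y":0,"z":0,"wx":0,"wy":0,"wz":-0.03,"grip":-0.1},{"x":0,"y":0,"z":0,"wx":0,"wy":0,"wz":-0.02,"grip":-0.1},{"x":0,"y":0,"z":0,"wx":0,"wy":0,"wz":0,"grip":-0.1},{"x":0,"y":0,"z":0,"wx":0,"wy":0,"wz":0,"grip":-0.1},{"x":0,"y":0,"z":0,"wx":0,"wy":0,"wz":0,"grip":-0.1}]'
python3 -c "
from h import *
f=snap('wrist','w16.png');b=f['image'];s=r.get_state();print(s['torque'],s['wrist_force'],s['eef_rot'])
cv2.imwrite('pics/w16z.png',cv2.resize(b[170:280,260:380,::-1],None,fx=5,fy=5,interpolation=cv2.INTER_CUBIC))"
```

```text
time: 16.93
tool_pos: [0.6039, 0.2163, 0.0757]
eef_rot: [0.723, 0.691, 0.001, 0.0]
wrist_force: [4.0, 2.9, 0.3]
width: 0.0515
[ 0.41163697 -0.76405697  0.44479462] [4.56841065 1.47449043 0.10703682] [7.23261324e-01 6.90574109e-01 6.10758216e-04 2.90707961e-04]
```

View pics/w16z.png

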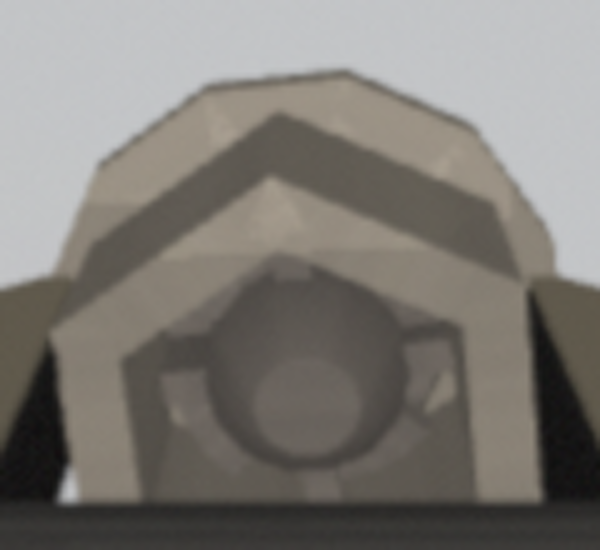

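Torque rose steadily to 0.44 N·m while the nut stayed still relative to the stud, so this is the hard stop. I'll relieve the tool within the slack and open the fingers.

```bash
python3 -m pendant '[{"x":0,"y":0,"z":0,"wx":0,"wy":0,"wz":0.05,"grip":-0.1},{"x":0,"y":0,"z":0,"wx":0,"wy":0,"wz":0.05,"grip":-0.1},{"x":0,"y":0,"z":0,"wx":0,"wy":0,"wz":0.02,"grip":-0.1},{"x":0,"y":0,"z":0,"wx":0,"wy":0,"wz":0,"grip":-0.1},{"x":0,"y":0,"z":0,"wx":0,"wy":0,"wz":0,"grip":-0.1}]'
python3 -m pendant '[{"x":0,"y":0,"z":0,"wx":0,"wy":0,"wz":0,"grip":-0.3},{"x":0,"y":0,"z":0,"wx":0,"wy":0,"wz":0,"grip":-0.4},{"x":0,"y":0,"z":0,"wx":0,"wy":0,"wz":0,"grip":-0.4},{"x":0,"y":0,"z":0,"wx":0,"wy":0,"wz":0,"grip":-0.4},{"x":0,"y":0,"z":0,"wx":0,"wy":0,"wz":0,"grip":-0.4}]'
python3 -c "
from h import *
f=snap('wrist','w17.png');b=f['image'];s=r.get_state();print(s['torque'],s['wrist_force'],s['eef_rot'])
cv2.imwrite('pics/w17z.png',cv2.resize(b[170:280,260:380,::-1],None,fx=5,fy=5,interpolation=cv2.INTER_CUBIC))"
```

```text
time: 17.4
tool_pos: [0.6032, 0.2158, 0.0756]
eef_rot: [0.681, 0.732, -0.0, -0.0]
wrist_force: [1.3, 0.7, 3.0]
width: 0.0513
time: 17.82
tool_pos: [0.6029, 0.2159, 0.0751]
eef_rot: [0.681, 0.732, -0.0, -0.0]
wrist_force: [-0.6, -0.0, 0.1]
width: 0.0651
[-0.07438455  0.05983076 -0.02432428] [ 1.07399595 -0.45242838 -0.65682133] [ 6.80896386e-01  7.32379630e-01 -3.60147820e-04 -2.42339120e-04]
```

View pics/w17z.png

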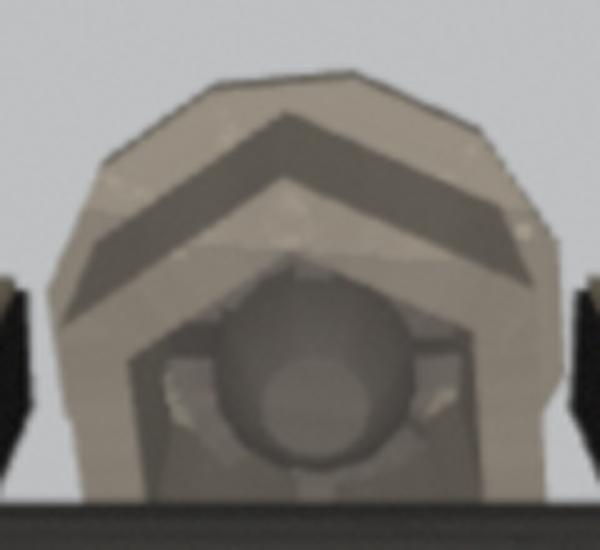

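```bash
cat > fit.py <<'E'
from dr import *
from scipy.optimize import least_squares
def fit(fn,c):
    f=load(fn); o=np.array(c,float)/5-.5+[260,170]
    s=min((least_squares(lambda p:(proj(f,np.c_[p[0]+.0288675*np.cos(p[3]+np.arange(3)*np.pi/3),p[1]+.0288675*np.sin(p[3]+np.arange(3)*np.pi/3),np.full(3,p[2])])-o).ravel(),[.605,.215,.097,a]) for a in np.arange(0,6.28,.5)),key=lambda s:s.cost)
    print(fn,s.x[:3].round(4),np.degrees(s.x[3])%60,s.cost)
E
python3 -c "
from fit import *
fit('w12.png',[[535,285],[305,158],[75,287]])
fit('w16.png',[[527,290],[270,178],[52,332]])
fit('w17.png',[[532,290],[285,178],[63,327]])"
```

```text
w12.png [0.6056 0.2153 0.0971] 27.828886540267945 0.007761407298226467
w16.png [0.605  0.2144 0.0959] 32.98293031315211 0.3178543624703471
w17.png [0.605  0.2135 0.0931] 39.01600200202859 0.00028119747991910946
```

```bash
python3 -c "
from h import *
o=[]
for n in ['w16.png','w17.png']:
    b=load(n)['image']; o.append(cv2.resize(b[190:280,262:378,::-1],None,fx=6.8,fy=6.8,interpolation=cv2.INTER_CUBIC)[:600])
for i,k in enumerate(o): cv2.imwrite(f'pics/cmp{i}.png',np.clip(k*1.4,0,255).astype('uint8'))
f=snap('top','t17.png')"
```

```text
(no output)
```

View pics/cmp0.png

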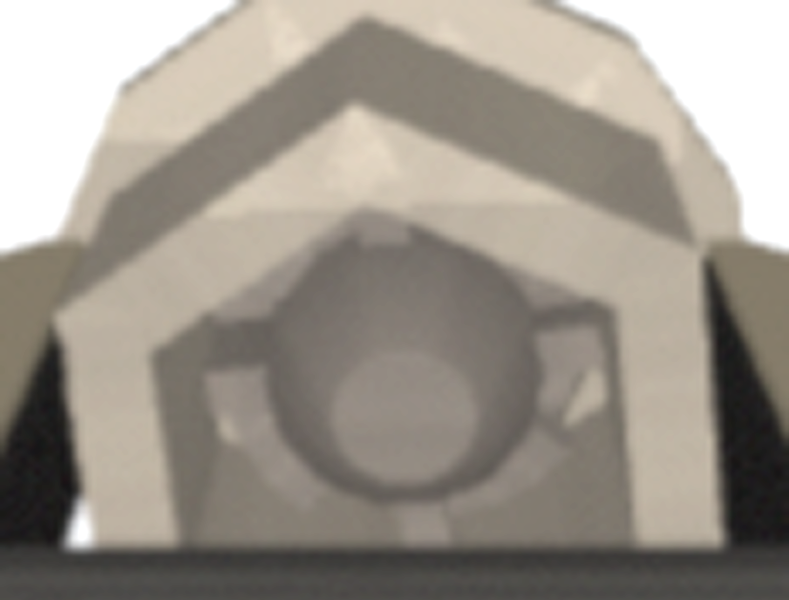

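View pics/cmp1.png

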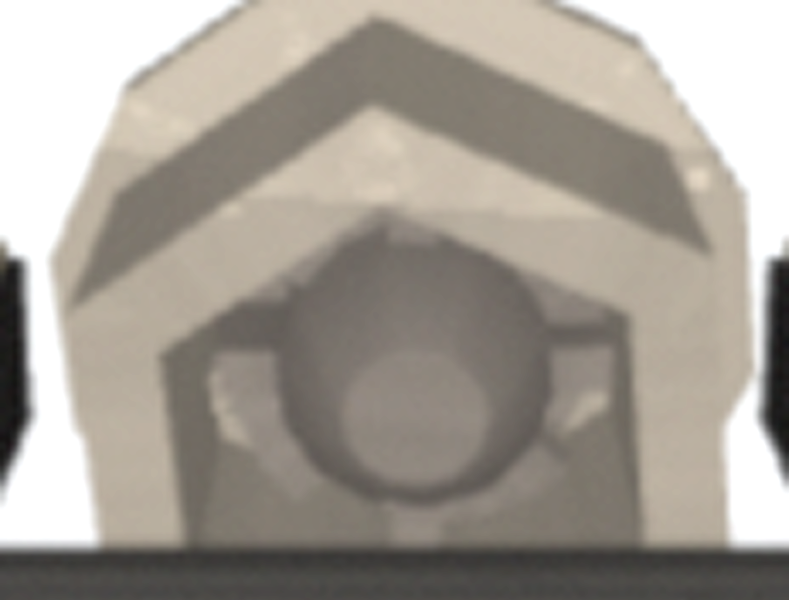

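The nut seems to have followed the tool back a few degrees, though the view is partly blocked. I'll lift off for a clear look before the final check.

```bash
python3 -m pendant '[{"x":0,"y":0,"z":0,"wx":0,"wy":0,"wz":0,"grip":-0.8},{"x":0,"y":0,"z":0.5,"wx":0,"wy":0,"wz":0,"grip":-0.8},{"x":0,"y":0,"z":2,"wx":0,"wy":0,"wz":0,"grip":-0.8},{"x":0,"y":0,"z":3,"wx":0,"wy":0,"wz":0,"grip":-0.8},{"x":0,"y":-2,"z":3,"wx":0,"wy":0,"wz":0,"grip":-0.8}]'
python3 -m pendant '[{"x":0,"y":-2,"z":1,"wx":0,"wy":0,"wz":0,"grip":-0.8},{"x":0,"y":-1,"z":0,"wx":0,"wy":0,"wz":0,"grip":-0.8},{"x":0,"y":0,"z":0,"wx":0,"wy":0,"wz":0,"grip":-0.8},{"x":0,"y":0,"z":0,"wx":0,"wy":0,"wz":0,"grip":-0.8},{"x":0,"y":0,"z":0,"wx":0,"wy":0,"wz":0,"grip":-0.8}]'
python3 -c "
from h import *
snap('wrist','w18a.png');f=snap('wrist','w18.png');b=f['image'];s=r.get_state();print(s['tool_pos'],s['time'])
q=proj(f,[.605,.2152,.096])[0].astype(int);print(q)
x,y=max(q[0]-45,0),max(q[1]-40,0);print(x,y)
cv2.imwrite('pics/w18z.png',cv2.resize(b[y:y+80,x:x+90,::-1],None,fx=7,fy=7,interpolation=cv2.INTER_CUBIC))"
```

```text
time: 18.33
tool_pos: [0.6023, 0.1985, 0.1608]
eef_rot: [0.68, 0.733, -0.0, -0.001]
wrist_force: [0.8, -0.6, 0.3]
width: 0.0835
time: 18.75
tool_pos: [0.6023, 0.1665, 0.1688]
eef_rot: [0.681, 0.732, -0.001, -0.001]
wrist_force: [0.4, -0.3, 0.3]
width: 0.0839
[0.6025081  0.16678929 0.16891801] 18.85
[326 148]
281 108
```

View pics/w18z.png

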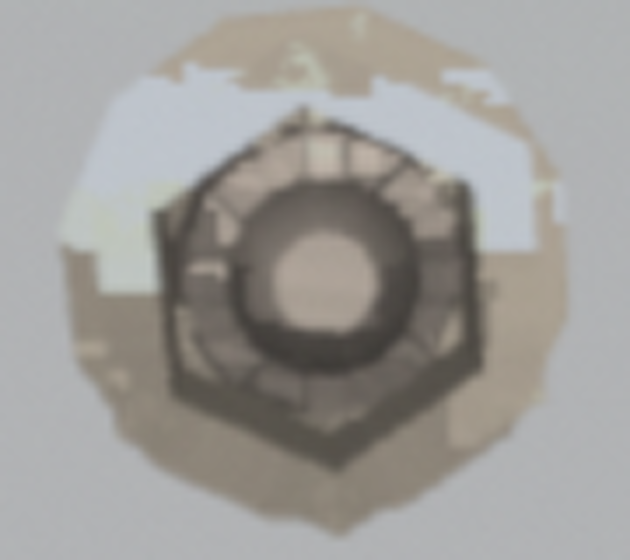

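```bash
python3 - <<'E'
from h import *
f=load('w18.png')
o=np.array([[308,116],[160,208],[175,392],[335,468],[482,368],[467,182]],float)/7-.5+[281,108]
for z in(.096,):
    P=ray(f,o,z); d=P-P.mean(0); print(P.mean(0),np.hypot(d[:,0],d[:,1]))
    print((np.degrees(np.arctan2(d[:,1],d[:,0]))%60))
    for i in range(3):
        v=P[i]-P[i+3]; print(np.degrees(np.arctan2(v[1],v[0]))%60)
E
cat > pol.py <<'E'
from h import *
def fold(f,c,z,r0,r1,out):
    rows=[]
    for q in range(4):
        th=np.radians(np.arange(-180+90*q,-90+90*q,0.15)); rr=np.linspace(r0,r1,24)
        T,Rr=np.meshgrid(th,rr); P=np.c_[(c[0]+Rr*np.cos(T)).ravel(),(c[1]+Rr*np.sin(T)).ravel(),np.full(T.size,z)]
        u=proj(f,P).astype('float32').reshape(24,-1,2)
        im=cv2.remap(f['image'],u[...,0],u[...,1],cv2.INTER_CUBIC).mean(2)
        im=(im-im.min())/(np.percentile(im,99)-im.min())*255
        im=cv2.resize(np.clip(im,0,255).astype('uint8'),(720,140)); im[-4:]=0; rows.append(im)
    m=cv2.cvtColor(np.vstack(rows),cv2.COLOR_GRAY2BGR)
    for k in range(0,90,10): cv2.putText(m,str(k),(k*8,12),0,.4,(0,0,255),1); cv2.line(m,(k*8,0),(k*8,560),(0,0,255),1)
    cv2.imwrite(out,m)
E
python3 -c "
from pol import *
fold(load('w18.png'),[.605,.2148],.077,.011,.019,'pics/unw18.png')"
```

```text
[0.6050941  0.21465506 0.096     ] [0.01947615 0.02051214 0.02043949 0.02054304 0.02056123 0.02042298]
[38.87437203 37.32314685 38.80945893 39.04319343 38.8755394  40.84464948]
38.961033074203414
38.10027096178072
39.82664296434484
```

View pics/unw18.png

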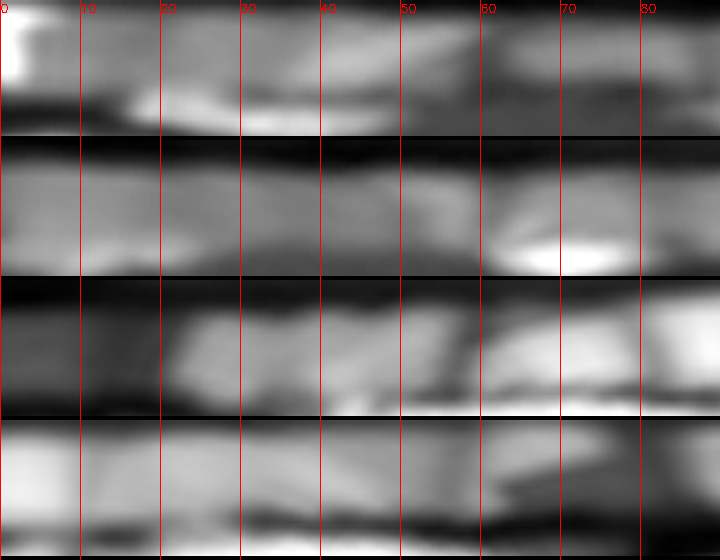

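In the clear view the nut is upright with its corners at 39° (mod 60), centred at (605.1, 214.7). At peak torque it was near 33°, so it was dragged back about 6° when I relieved the tool. I'll re-engage with better centring, turn it to the stop again and open without backing off.

```bash
python3 -m pendant '[{"x":0.19,"y":2.4,"z":0,"wx":0,"wy":0,"wz":0.04,"grip":-0.8},{"x":0,"y":2.4,"z":-1,"wx":0,"wy":0,"wz":0.043,"grip":-0.8},{"x":0,"y":0,"z":-2.5,"wx":0,"wy":0,"wz":0,"grip":-0.8},{"x":0,"y":0,"z":-2.5,"wx":0,"wy":0,"wz":0,"grip":-0.8},{"x":0,"y":0,"z":0,"wx":0,"wy":0,"wz":0,"grip":-0.8}]'
python3 -m pendant '[{"x":0,"y":0,"z":0,"wx":0,"wy":0,"wz":0,"grip":-0.8},{"x":0,"y":0,"z":0,"wx":0,"wy":0,"wz":0,"grip":-0.8},{"x":0,"y":0,"z":-1.5,"wx":0,"wy":0,"wz":0,"grip":-0.8},{"x":0,"y":0,"z":-1.5,"wx":0,"wy":0,"wz":0,"grip":-0.8},{"x":0,"y":0,"z":-0.3,"wx":0,"wy":0,"wz":0,"grip":-0.8}]'
python3 -m pendant '[{"x":0,"y":0,"z":0,"wx":0,"wy":0,"wz":0,"grip":-0.5},{"x":0,"y":0,"z":0,"wx":0,"wy":0,"wz":0,"grip":-0.3},{"x":0,"y":0,"z":0,"wx":0,"wy":0,"wz":0,"grip":-0.2},{"x":0,"y":0,"z":0,"wx":0,"wy":0,"wz":0,"grip":-0.2},{"x":0,"y":0,"z":0,"wx":0,"wy":0,"wz":0,"grip":-0.2}]'
python3 -c "
from h import *
f=snap('wrist','w19.png');b=f['image'];s=r.get_state();print(s['torque'],s['wrist_force'],s['eef_rot'])
cv2.imwrite('pics/w19z.png',cv2.resize(b[170:280,250:390,::-1],None,fx=5,fy=5,interpolation=cv2.INTER_CUBIC))"
```

```text
time: 19.27
tool_pos: [0.6011, 0.2147, 0.1043]
eef_rot: [0.649, 0.761, -0.004, -0.003]
wrist_force: [-1.8, -0.8, -0.9]
width: 0.0839
time: 19.68
tool_pos: [0.6051, 0.2138, 0.0772]
eef_rot: [0.65, 0.76, -0.0, -0.0]
wrist_force: [0.7, 0.2, 0.9]
width: 0.0836
time: 20.1
tool_pos: [0.6058, 0.2141, 0.0784]
eef_rot: [0.65, 0.76, 0.001, 0.001]
wrist_force: [-1.0, -0.3, -0.6]
width: 0.0575
[-0.06397233  0.05205704  0.01979049] [0.29249529 0.48089496 0.57458765] [6.49859451e-01 7.60054175e-01 4.46775530e-04 3.80099615e-04]
```

View pics/w19z.png

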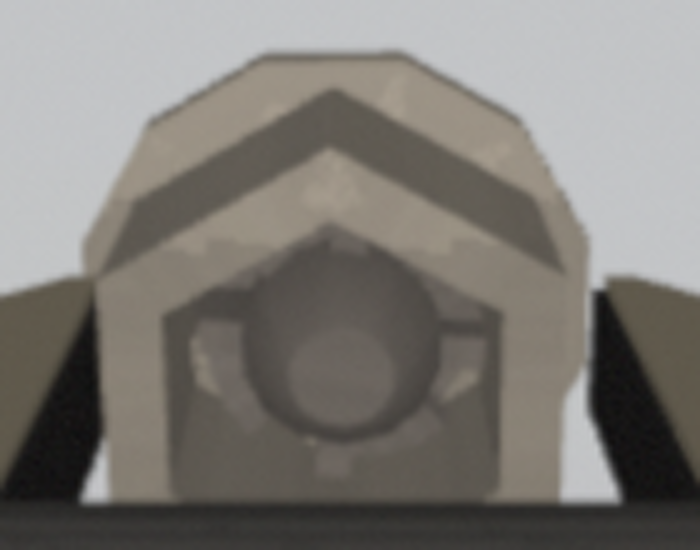

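```bash
python3 -m pendant '[{"x":-0.13,"y":0,"z":-0.2,"wx":0,"wy":0,"wz":0,"grip":-0.15},{"x":0,"y":0,"z":0,"wx":0,"wy":0,"wz":0,"grip":-0.12},{"x":0,"y":0,"z":0,"wx":0,"wy":0,"wz":0,"grip":-0.1},{"x":0,"y":0,"z":0,"wx":0,"wy":0,"wz":-0.03,"grip":-0.1},{"x":0,"y":0,"z":0,"wx":0,"wy":0,"wz":-0.03,"grip":-0.1}]'
python3 -c "
from h import *
s=r.get_state();print(s['torque'],s['wrist_force'],s['eef_rot'])"
python3 -m pendant '[{"x":0,"y":0,"z":0,"wx":0,"wy":0,"wz":-0.03,"grip":-0.1},{"x":0,"y":0,"z":0,"wx":0,"wy":0,"wz":-0.03,"grip":-0.1},{"x":0,"y":0,"z":0,"wx":0,"wy":0,"wz":0,"grip":-0.1},{"x":0,"y":0,"z":0,"wx":0,"wy":0,"wz":0,"grip":-0.1},{"x":0,"y":0,"z":0,"wx":0,"wy":0,"wz":0,"grip":-0.1}]'
python3 -c "
from h import *
s=r.get_state();print(s['torque'],s['wrist_force'],s['eef_rot'])"
```

```text
time: 20.57
tool_pos: [0.6039, 0.214, 0.0754]
eef_rot: [0.673, 0.74, -0.0, -0.0]
wrist_force: [-0.2, 0.2, 0.4]
width: 0.0512
[-0.07504071  0.02505731 -0.03470219] [-0.21355232  0.15418132  0.40678524] [ 6.72847536e-01  7.39781174e-01 -7.35170041e-05 -4.45846092e-05]
time: 20.98
tool_pos: [0.6043, 0.2141, 0.0755]
eef_rot: [0.694, 0.72, 0.0, 0.0]
wrist_force: [1.0, 0.6, -0.5]
width: 0.0509
[ 0.04212233 -0.20742262  0.01454523] [ 1.00798059  0.57540638 -0.45189042] [6.93945648e-01 7.20027319e-01 2.67590601e-04 1.63526638e-04]
```

```bash
python3 -m pendant '[{"x":0.03,"y":0,"z":0,"wx":0,"wy":0,"wz":-0.025,"grip":-0.1},{"x":0.03,"y":0,"z":0,"wx":0,"wy":0,"wz":-0.025,"grip":-0.1},{"x":0,"y":0,"z":0,"wx":0,"wy":0,"wz":0,"grip":-0.1},{"x":0,"y":0,"z":0,"wx":0,"wy":0,"wz":0,"grip":-0.1},{"x":0,"y":0,"z":0,"wx":0,"wy":0,"wz":0,"grip":-0.1}]'
python3 -c "
from h import *
s=r.get_state();print(s['torque'],s['wrist_force'],s['eef_rot'])"
python3 -m pendant '[{"x":0,"y":0,"z":0,"wx":0,"wy":0,"wz":-0.025,"grip":-0.1},{"x":0,"y":0,"z":0,"wx":0,"wy":0,"wz":-0.025,"grip":-0.1},{"x":0,"y":0,"z":0,"wx":0,"wy":0,"wz":0,"grip":-0.1},{"x":0,"y":0,"z":0,"wx":0,"wy":0,"wz":0,"grip":-0.1},{"x":0,"y":0,"z":0,"wx":0,"wy":0,"wz":0,"grip":-0.1}]'
python3 -c "
from h import *
f=snap('wrist','w20.png');b=f['image'];s=r.get_state();print(s['torque'],s['wrist_force'],s['eef_rot'])
cv2.imwrite('pics/w20z.png',cv2.resize(b[170:280,260:380,::-1],None,fx=5,fy=5,interpolation=cv2.INTER_CUBIC))"
```

```text
time: 21.4
tool_pos: [0.6045, 0.2139, 0.0755]
eef_rot: [0.712, 0.702, -0.0, 0.0]
wrist_force: [-0.4, 0.4, 0.6]
width: 0.0516
[-0.10843303  0.09873656  0.24121653] [-0.3571714   0.37241903  0.57018119] [ 7.11913828e-01  7.02266821e-01 -1.18995580e-04  1.84868478e-05]
time: 21.82
tool_pos: [0.6045, 0.2139, 0.0755]
eef_rot: [0.729, 0.684, -0.0, 0.0]
wrist_force: [-1.1, -0.6, 2.6]
width: 0.0516
[-0.29219333  0.23749554  0.56449901] [-0.8791931  -2.0848395   2.82875097] [ 7.29249135e-01  6.84248243e-01 -1.94393307e-04  5.56301268e-05]
```

View pics/w20z.png

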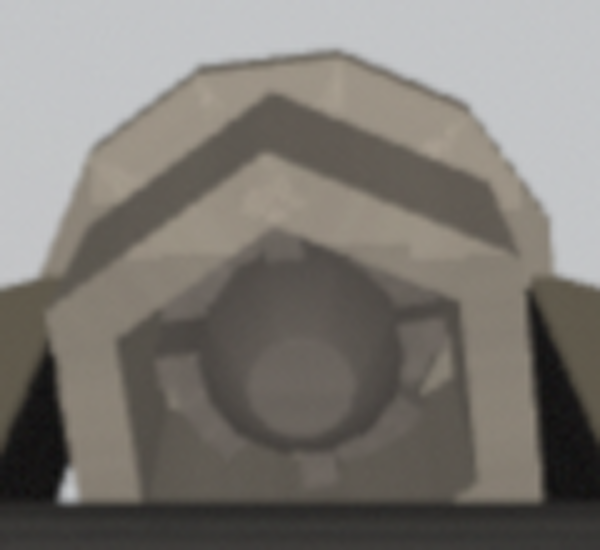

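The torque is now almost a pure couple, 0.56 N·m and rising, so the nut is firmly at the stop. I'll open straight from here.

```bash
python3 -c "
from fit import *
fit('w20.png',[[520,262],[268,152],[48,312]])"
python3 -m pendant '[{"x":0,"y":0,"z":0,"wx":0,"wy":0,"wz":0,"grip":-0.14},{"x":0,"y":0,"z":0,"wx":0,"wy":0,"wz":0,"grip":-0.2},{"x":0,"y":0,"z":0,"wx":0,"wy":0,"wz":0,"grip":-0.3},{"x":0,"y":0,"z":0,"wx":0,"wy":0,"wz":0,"grip":-0.4},{"x":0,"y":0,"z":0,"wx":0,"wy":0,"wz":0,"grip":-0.5}]'
python3 -c "
from h import *
f=snap('wrist','w21.png');b=f['image'];s=r.get_state();print(s['torque'],s['wrist_force'],s['eef_rot'])
cv2.imwrite('pics/w21z.png',cv2.resize(b[170:280,260:380,::-1],None,fx=5,fy=5,interpolation=cv2.INTER_CUBIC))"
```

```text
w20.png [0.6054 0.2144 0.0946] 32.71263068173374 0.14012322687857862
time: 22.28
tool_pos: [0.6045, 0.2141, 0.0753]
eef_rot: [0.729, 0.684, -0.0, -0.0]
wrist_force: [-0.1, 0.5, -0.6]
width: 0.0673
[-0.09769231  0.10373081  0.00865157] [-1.16978114  0.40736759  0.36913428] [ 7.29426982e-01  6.84058670e-01 -3.96692335e-05 -1.14243597e-04]
```

View pics/w21z.png

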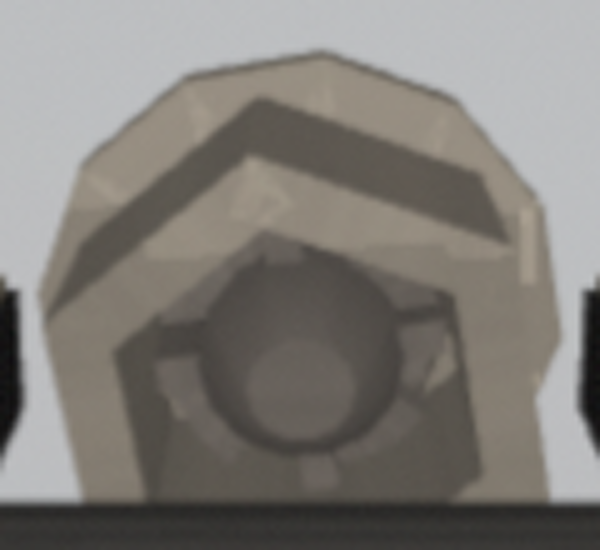

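```bash
python3 -c "
from fit import *
fit('w21.png',[[512,247],[248,155],[45,318]])"
python3 -m pendant '[{"x":0,"y":0,"z":0,"wx":0,"wy":0,"wz":0,"grip":-0.8},{"x":0,"y":0,"z":0.5,"wx":0,"wy":0,"wz":0,"grip":-0.8},{"x":0,"y":0,"z":2,"wx":0,"wy":0,"wz":0,"grip":-0.8},{"x":0,"y":0,"z":3,"wx":0,"wy":0,"wz":0,"grip":-0.8},{"x":0,"y":-2,"z":3,"wx":0,"wy":0,"wz":0,"grip":-0.8}]'
python3 -m pendant '[{"x":0,"y":-2,"z":1,"wx":0,"wy":0,"wz":0,"grip":-0.8},{"x":0,"y":-1,"z":0,"wx":0,"wy":0,"wz":0,"grip":-0.8},{"x":0,"y":0,"z":0,"wx":0,"wy":0,"wz":0,"grip":-0.8},{"x":0,"y":0,"z":0,"wx":0,"wy":0,"wz":0,"grip":-0.8},{"x":0,"y":0,"z":0,"wx":0,"wy":0,"wz":0,"grip":-0.8}]'
python3 -c "
from h import *
snap('wrist','w22a.png');f=snap('wrist','w22.png');b=f['image'];s=r.get_state();print(s['tool_pos'],s['time'])
q=proj(f,[.605,.2152,.096])[0].astype(int)
x,y=max(q[0]-45,0),max(q[1]-40,0);print(x,y)
cv2.imwrite('pics/w22z.png',cv2.resize(b[y:y+80,x:x+90,::-1],None,fx=7,fy=7,interpolation=cv2.INTER_CUBIC))"
```

```text
w21.png [0.6054 0.2146 0.0932] 35.80240258697552 0.5369204490238424
time: 22.75
tool_pos: [0.6035, 0.1965, 0.1608]
eef_rot: [0.728, 0.685, -0.0, -0.001]
wrist_force: [1.7, 0.1, 0.5]
width: 0.0834
time: 23.17
tool_pos: [0.6035, 0.1646, 0.1688]
eef_rot: [0.729, 0.684, -0.001, -0.001]
wrist_force: [-0.2, 0.6, -0.5]
width: 0.0839
[0.60371128 0.16483701 0.16889   ] 23.2667
271 105
```

View pics/w22z.png

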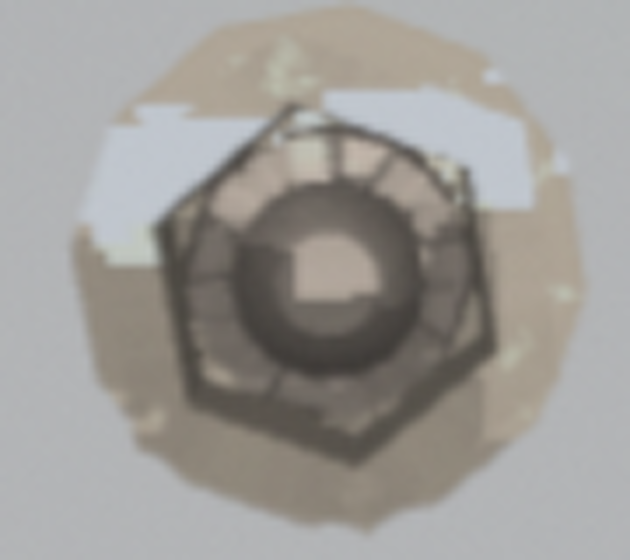

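Run:
```python
from h import *
f=load('w22.png')
o=np.array([[293,105],[160,228],[192,402],[352,462],[493,348],[467,172]],float)/7-.5+[271,105]
P=ray(f,o,.096); d=P-P.mean(0); print(P.mean(0),np.hypot(d[:,0],d[:,1]))
for i in range(3):
    v=P[i]-P[i+3]; print(np.degrees(np.arctan2(v[1],v[0]))%60)
for n in['top','scene']: snap(n,n+'22.png')
g=load('scene22.png')['image']
cv2.imwrite('pics/s22z.png',np.clip(cv2.resize(g[110:200,350:480,::-1],None,fx=6,fy=6,interpolation=cv2.INTER_CUBIC)*1.6,0,255).astype('uint8'))
```

```text
[0.60560732 0.21512769 0.096     ] [0.020527   0.01995383 0.02024753 0.02020936 0.02029646 0.02044909]
35.73834834657252
36.77007837939564
35.93329574596325
```

View pics/s22z.png

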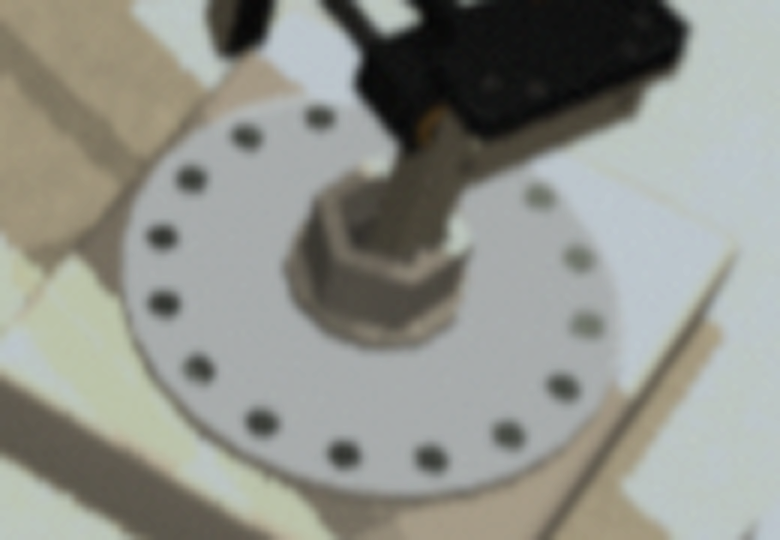

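The nut rests at 36.1°. That is where torque began on the second pass, so it sits against the stop. It's upright with the flange just above the disc, and the gripper is clear at z = 0.169 m. I'll take one last overview and hand in.

View pics/scene22.png

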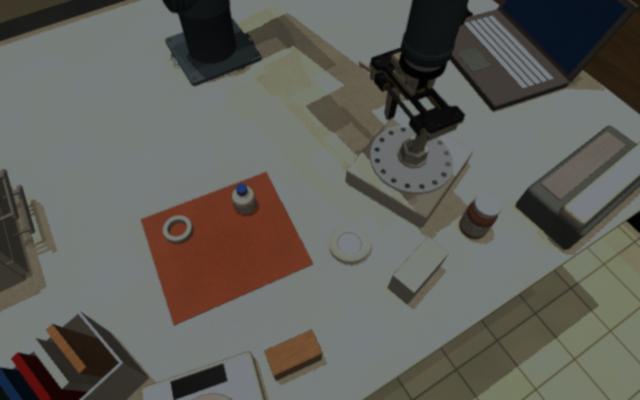

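```bash
python3 -c "
from h import *
print(r.get_state()['wrist_force'],r.close_job())"
```

```text
the job is handed in; nothing more can be done
[ 0.22012833 -0.18284849  0.55784957] None
```

The nut is on the stud and turned home to the stop. I let go and handed the job in at about 23 s, with the gripper touching nothing.

- **Setting down:** I gripped the nut across its flats and lowered it over the stud. On release it lay tilted, with the lugs just catching the ends of the threads.
- **Backing off:** With the fingers held loosely at about 51 mm, I turned the nut about 8° counter-clockwise. It dropped level into the slots.
- **Turning home:** I turned it about 50° clockwise until it met the stop. Torque on the wrist peaked at 0.56 N·m and the forces stayed at a few newtons.

**Last checks:**
- **Nut:** it is upright, with the flange just above the disc.
- **Stop:** its corners rest at 36.1° (mod 60), which is about where the torque began to rise on the last pass.
- **Surroundings:** the collar, bottle and dish look unmoved.

**What disagreed:**
- After the first time at the stop, the nut came back about 6° when I eased the tool, and it rested at 39°. I turned it to the stop again and opened the fingers without backing off.
- It still sprang back about 3° from its loaded position of about 32.7°, and I took this as give in the contact.
- The nut's final height was judged from the images only.

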